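# Load the drive enclosure and switch it to three dots

## Robot

A 6-joint arm with a two-finger parallel gripper is mounted at the origin on the work surface. World frame = base frame: x ahead of the robot, y to its left, z up, the work surface at z = 0. Lengths are in m, angles in degrees, forces in N, time in s.
With the tool pointing down it reaches from about 0.25 to 0.725 m from the base axis. Payload 9.7 kg.
Tool frame: the origin (TCP) lies at the very end of the fingers, on their centre line; the grasp point (between the pads) lies 19 mm behind it (bot.grip_depth is the distance from the TCP to the grasp point, in m); z points along the fingers, y is the direction in which the jaws open and shut (so a half turn about z gives the same grasp; the last joint's range is limited). The gripper opens to 85 mm and grips with 20 to 120 N. Pads are 22 mm wide; open, the fingers measure 114 mm over their backs; the gripper's body (76 mm by 85 mm) begins 54 mm behind the grasp point. The pads swing forward as they close: fully open they stand 13 mm farther back than shut.
Start: joints at [65.26, 4.979, 10.078, 95.1, 0, 90], TCP at [0.23, 0.5, 0.231] pointing down, gripper open.
Joint ranges: [-179.16, 179.16], [-48.56, 103.87], [-65.8, 70.77], [-126.05, 130.52], [-82.76, 87.17], [-180, 180]. Speed limits (degrees/s): [127.2, 127.2, 147.25, 180, 180, 180].

## Interface

Orientations are given as [roll, pitch, yaw] about the fixed x, y, z axes, in that order (R = Rz(yaw) Ry(pitch) Rx(roll)).
In Python, from workcell import bot, viewer gives the robot as it stands.
- The arm moves only by the tool arm_command, never from a script. Its argument "motion" is a list of rows, each a list of 3 entries, a list of its own where there are three numbers: the opening, from 0 (shut) to 1 (fully open), then the shift along the tool's x, y, z in units of 60 mm (1.0 is 60 mm), then the turn, a rotation vector about the tool's x, y, z in units of 6 degrees (1.0 is 6 degrees). A call has 1 to 12 rows; each row shifts and turns the commanded pose from where the row before left it, along the tool's axes as they then stand; what a row does not reach is not made up. A row lasts 1/8 s, in which the tool goes at most 62.5 mm and 10.7 degrees, less where a joint would pass 70% of its speed; a pose out of reach is approached as far as the arm can. A call is refused whole if a number of a shift passes 1 or a number of a turn 1, either way. A call with a gripper value outside its range is refused whole. The fingers move at their own pace and stop on an object; "newtons" is the grip in N (left out, the last holds). Time passes only in rows, so rows that do not move let the fingers close. It gives the time, the measured TCP pose, the force and the opening at its end, in the units of the state.
- bot.get_obs(): the state, without advancing time (a new reading comes with each control period).
- viewer.camera(name): name is "scene" or "top"; returns the picture (420x560x3 uint8, blue, green, red); there is no depth.
- viewer.calibration(name): a dict with "fx", "fy", "cx", "cy" (pixels), "k1" (the pictures are not rectified: a ray, as slopes to the right and down, at radius r is drawn at 1 + k1 r^2 times it, then the intrinsics apply), "T" (4x4, takes a point from camera to world coordinates). Camera axes: x right, y down, z forward; pixel columns grow to the right and rows downward; lengths in m; the calibration is good to about 2 mm. A picture is of the moment at which its call begins. calibration takes no time and is no camera call.
- bot.job_done(): hands the job in, once; it reports no verdict.
The state is a dict: "time": time; "q": joint angles; "qd": joint speeds; "joint_efforts": joint torques, N m; "ee_pos": TCP position; "tcp_rot": TCP orientation; "wrist_force": force on the tool from outside, world axes, zero at the start; "torque": the same for the moment, N m; "opening": finger opening in m.
Only numpy, scipy, OpenCV 4.12 (cv2) and the standard library are available. Lean on these libraries where they do the work, as an engineer would, in place of code of your own. Each camera call takes 0.05 s, during which the arm holds its last target.

## Task

On the silver drive enclosure, first turn the selector dial to off (the bar mark). With it off, lay every orange drive from the pad flat and fully down into a bay of its own, any bay, and press all three hinged covers down until they click and stay shut, also over an empty bay; then turn the dial to the three-dot mark and let go, without disturbing the pen holder or the mug.

Things in the scene. Friction and masses are not known exactly. Their poses are not given: they have to be found in the camera images.
- dial (a joint): Selector dial of the silver drive enclosure, in rad. It turns clockwise (seen from above) as the value grows, and clicks into five detents: 0 = the bar mark (off), 0.6 = one dot, 1.2 = two dots, 1.8 = three dots, 2.4 = four dots; stops just past 0 and 2.4. It needs about 0.1 N m and, let go, falls into the nearest detent.
- dial_grip (a point): On the dial's axis (vertical), half-way up its black grip bar: a bar 46 mm long, 13 mm thick, 28 mm tall, to be pinched across its thickness. The point is 22 mm above the flat panel; a disc of 24 mm radius under the bar fills the lowest 6 mm. Its x axis points along the bar to the pointer end (white line on top); the marks (small black dots, and a short bar for off) lie on the panel about 41 mm from the axis.
- bay1 (a point): Centre of the floor of bay 1 of the silver enclosure (left as the robot sees it), z up, x away from the dial, towards the hinges. The floor is 20 mm above the shelf, 106 by 51 mm (x by y), with a rim only 6 mm high and 6 mm thick around it; bays are 86 mm apart in y. The dial's axis lies 110 mm in -x of the middle bay's centre.
- bay2 (a point): Centre of the floor of bay 2 of the silver enclosure (middle as the robot sees it), z up, x away from the dial, towards the hinges. The floor is 20 mm above the shelf, 106 by 51 mm (x by y), with a rim only 6 mm high and 6 mm thick around it; bays are 86 mm apart in y. The dial's axis lies 110 mm in -x of the middle bay's centre.
- bay3 (a point): Centre of the floor of bay 3 of the silver enclosure (right as the robot sees it), z up, x away from the dial, towards the hinges. The floor is 20 mm above the shelf, 106 by 51 mm (x by y), with a rim only 6 mm high and 6 mm thick around it; bays are 86 mm apart in y. The dial's axis lies 110 mm in -x of the middle bay's centre.
- cover1 (a joint): Hinged steel cover of bay 1, rad: 0 = shut (lying level over the bay), 1.35 = open (standing up, leaning towards the dial by 13 degrees from vertical). A weak spring holds it open and lifts it again from any angle above about 0.1; pressed fully down (4 to 8 N near its free edge) it clicks past a detent at about 0.12 and stays shut.
- cover1_edge (a point): Middle of the free edge of cover 1: a flat plate 40 mm wide (y) and 4 mm thick, from 8 to 100 mm from its hinge; the point is 100 mm from the hinge axis, and the point's x axis points along the plate from the free edge to the hinge.
- cover1_hinge (a point): On the hinge axis (level, along the bay's y) of cover 1, at the far end of the bay: 85 mm in x from the bay's centre and 36 mm above its floor. When shut the cover's top is 2 mm above this point; a block behind the hinges (from 5 to 35 mm beyond it in x) rises 10 mm above it.
- cover2 (a joint): Hinged steel cover of bay 2, rad: 0 = shut (lying level over the bay), 1.35 = open (standing up, leaning towards the dial by 13 degrees from vertical). A weak spring holds it open and lifts it again from any angle above about 0.1; pressed fully down (4 to 8 N near its free edge) it clicks past a detent at about 0.12 and stays shut.
- cover2_edge (a point): Middle of the free edge of cover 2: a flat plate 40 mm wide (y) and 4 mm thick, from 8 to 100 mm from its hinge; the point is 100 mm from the hinge axis, and the point's x axis points along the plate from the free edge to the hinge.
- cover2_hinge (a point): On the hinge axis (level, along the bay's y) of cover 2, at the far end of the bay: 85 mm in x from the bay's centre and 36 mm above its floor. When shut the cover's top is 2 mm above this point; a block behind the hinges (from 5 to 35 mm beyond it in x) rises 10 mm above it.
- cover3 (a joint): Hinged steel cover of bay 3, rad: 0 = shut (lying level over the bay), 1.35 = open (standing up, leaning towards the dial by 13 degrees from vertical). A weak spring holds it open and lifts it again from any angle above about 0.1; pressed fully down (4 to 8 N near its free edge) it clicks past a detent at about 0.12 and stays shut.
- cover3_edge (a point): Middle of the free edge of cover 3: a flat plate 40 mm wide (y) and 4 mm thick, from 8 to 100 mm from its hinge; the point is 100 mm from the hinge axis, and the point's x axis points along the plate from the free edge to the hinge.
- cover3_hinge (a point): On the hinge axis (level, along the bay's y) of cover 3, at the far end of the bay: 85 mm in x from the bay's centre and 36 mm above its floor. When shut the cover's top is 2 mm above this point; a block behind the hinges (from 5 to 35 mm beyond it in x) rises 10 mm above it.
- drive1_mid (a point): Centre of an orange external drive (identical ones, 2 or 3 of them; absent ones read None): a block 100 mm (x) by 46 mm (y) by 30 mm tall, about 0.18 kg, lying flat on the black pad; may go into any bay, either way round.
- drive2_mid (a point): Centre of an orange external drive (identical ones, 2 or 3 of them; absent ones read None): a block 100 mm (x) by 46 mm (y) by 30 mm tall, about 0.18 kg, lying flat on the black pad; may go into any bay, either way round.
- drive3_mid (a point): Centre of an orange external drive (identical ones, 2 or 3 of them; absent ones read None): a block 100 mm (x) by 46 mm (y) by 30 mm tall, about 0.18 kg, lying flat on the black pad; may go into any bay, either way round.
- pad: Black hard silicone pad, fixed, 250 by 210 by 5 mm thick, where the drives lie at the start. Origin: centre of its underside.
- pen_holder: Glass pen holder with pens, 72 mm across, 95 mm tall (pens 155 mm). Origin: centre of its underside. Leave it alone.
- mug_mid (a point): White mug, 80 mm across, 90 mm tall; the point is its centre. Leave it alone.

How it is judged:
By the outcome, as a careful person would: the job done as asked, in the order asked, and still so for the second after the job is handed in, with the robot touching nothing.
Of drive1, drive2, drive3 only 2 to 3 are there at a start; the rules pass over those that are not, and their reading is None.
At some moment in a run one of drive1, drive2, drive3 may be knocked a few centimetres aside while the robot is not near it.
Once in a run the grip may slacken for a moment while it holds something.
It also fails if it takes over 210 s, if anything falls off the work surface, if the arm or the gripper's body presses on something with over 40 N, if the wrist force passes 120 N, or if a joint passes its speed limit or range.

## Working session

There is one attempt and no reset: what is moved stays moved. The work goes in short steps, Python scripts to look and compute and a tool call to move; the robot and the scene stay as the last step left them, time stands still between calls to the robot, and variables do not carry over. Pictures are saved under pics/ and viewed, and the job is handed in when it is done.

Besides the shell and the picture viewer there is one more tool, called after ">>>" in YAML: its name, and indented under it one key for each argument. arm_command: Moves the arm, as the interface text tells. Its arguments: {"type":"object","properties":{"motion":{"type":"array"},"newtons":{"type":"number"}},"required":["motion"]}

```bash
mkdir -p pics; ls; cat > h.py <<'E'
import numpy as np, cv2
from workcell import bot, viewer
def snap(name,fn):
    im=viewer.camera(name); cv2.imwrite('pics/'+fn,im); return im
E
python3 - <<'E'
from h import *
print(bot.get_obs())
for n in ("scene","top"):
    snap(n,n+'0.png'); c=viewer.calibration(n); print(n,{k:(np.round(v,4).tolist()) for k,v in c.items()})
E
```

```text
pics
{'time': 0.0, 'q': array([ 6.52608201e+01,  5.01110388e+00,  1.00351079e+01,  9.50999614e+01,
       -3.71411506e-04,  8.99998744e+01]), 'qd': array([-0.06821993,  0.02229901, -0.0134637 ,  0.1056339 ,  0.08811438,
        0.00353764]), 'joint_efforts': array([ 4.59124367e-04, -5.20381987e+01,  4.64809656e+01,  1.63449801e-02,
        1.15041785e-04,  2.28978841e-06]), 'ee_pos': array([0.2300746 , 0.49931395, 0.23058889]), 'tcp_rot': array([-1.79924043e+02,  3.71244662e-04,  1.55260946e+02]), 'wrist_force': array([0.39331367, 0.30565127, 0.44414552]), 'torque': array([-0.01116173,  0.01973769,  0.02045894]), 'opening': 0.0855977389023761}
scene {'fx': 460.055, 'fy': 460.055, 'cx': 281.2297, 'cy': 215.5201, 'k1': -0.0827, 'T': [[0.8506, 0.2752, -0.448, 0.9772], [0.5257, -0.4572, 0.7173, -0.5826], [-0.0074, -0.8457, -0.5336, 0.4901], [0.0, 0.0, 0.0, 1.0]]}
top {'fx': 422.8371, 'fy': 422.8371, 'cx': 281.7108, 'cy': 210.2577, 'k1': -0.0397, 'T': [[-0.0252, -0.9992, 0.0303, 0.5688], [-0.9993, 0.0243, -0.0279, 0.0154], [0.0272, -0.031, -0.9992, 0.9753], [0.0, 0.0, 0.0, 1.0]]}
```

View pics/scene0.png

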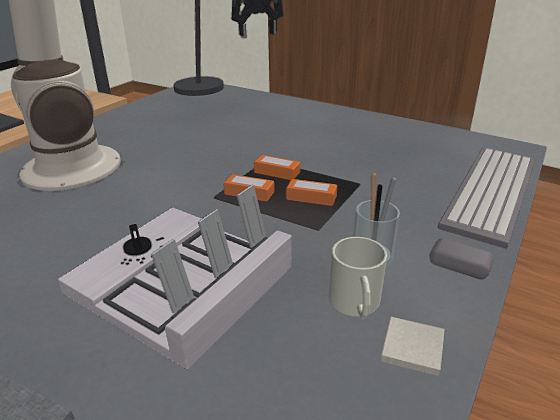

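View pics/top0.png

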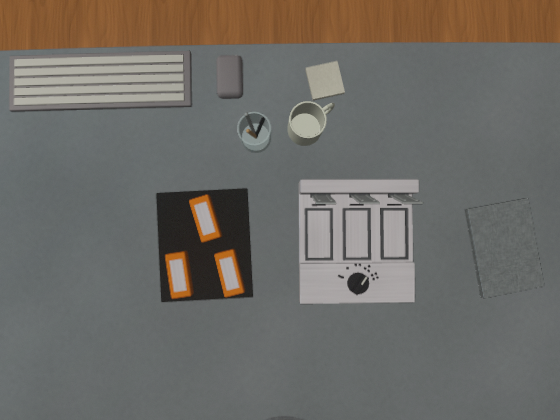

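```bash
cat >> h.py <<'E'
def crop(im,x0,y0,x1,y1,s,fn):
    cv2.imwrite('pics/'+fn,cv2.resize(im[y0:y1,x0:x1],None,fx=s,fy=s,interpolation=cv2.INTER_CUBIC))
def ray(name,px):
    c=viewer.calibration(name); px=np.atleast_2d(np.array(px,float))
    K=np.array([[c['fx'],0,c['cx']],[0,c['fy'],c['cy']],[0,0,1]])
    u=cv2.undistortPoints(px[:,None,:],K,np.array([c['k1'],0,0,0,0.]))[:,0]
    T=np.array(c['T']); d=np.c_[u,np.ones(len(u))]@T[:3,:3].T
    return T[:3,3],d
def onz(name,px,z):
    o,d=ray(name,px); return o+d*((z-o[2])/d[:,2])[:,None]
def proj(name,P):
    c=viewer.calibration(name); T=np.array(c['T']); P=np.atleast_2d(P)
    p=(P-T[:3,3])@T[:3,:3]; u=p[:,:2]/p[:,2:]; r2=(u**2).sum(1,keepdims=True); u=u*(1+c['k1']*r2)
    return u*[c['fx'],c['fy']]+[c['cx'],c['cy']]
def drives(im,z=0.035,name='top'):
    hsv=cv2.cvtColor(im,cv2.COLOR_BGR2HSV)
    m=cv2.inRange(hsv,(4,150,90),(18,255,255))
    cs,_=cv2.findContours(m,cv2.RETR_EXTERNAL,cv2.CHAIN_APPROX_NONE)
    out=[]
    for c in cs:
        if cv2.contourArea(c)<200: continue
        W=onz(name,c[:,0,:].astype(float),z)[:,:2]
        (x,y),(w,h),a=cv2.minAreaRect((W*1000).astype(np.float32))
        if w<h: w,h=h,w; a+=90
        out.append((round(x,1),round(y,1),round(w,1),round(h,1),round((a+90)%180-90,1)))
    return out
E
python3 - <<'E'
from h import *
im=cv2.imread('pics/top0.png'); crop(im,290,170,430,310,5,'enc0.png'); crop(cv2.imread('pics/top0.png'),150,180,260,305,4,'pad0.png')
print(drives(im))
s=cv2.imread('pics/scene0.png'); crop(s,60,180,300,350,3,'sc_enc0.png')
E
```

```text
[(460.6, 222.3, 101.2, 47.0, 7.0), (461.8, 109.8, 100.8, 46.0, 12.7), (584.7, 161.1, 100.3, 46.4, 16.0), (1029.1, -29.5, 1302.3, 115.6, 89.4)]
```

View pics/enc0.png

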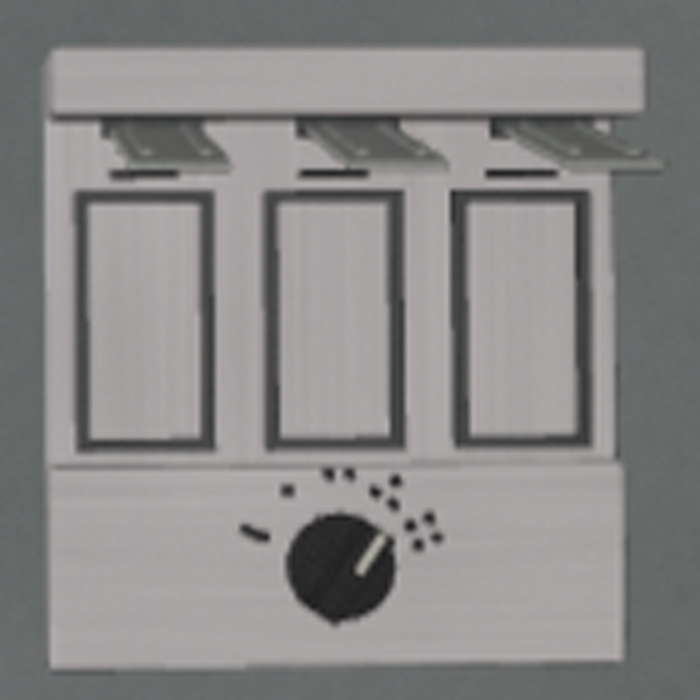

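View pics/sc_enc0.png

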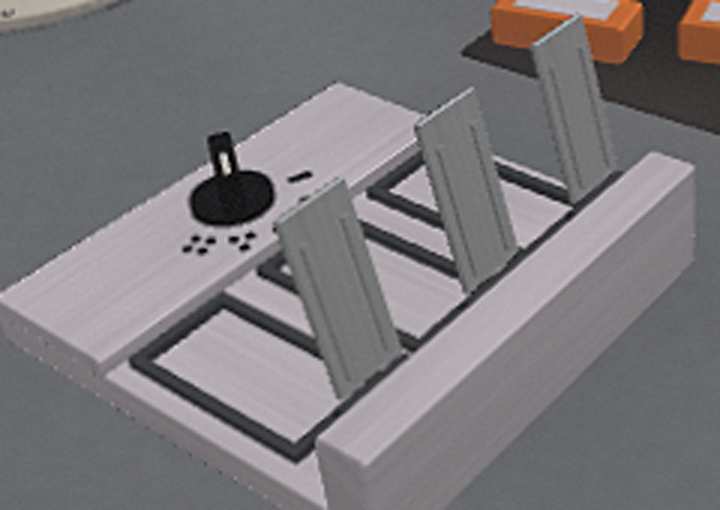

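```bash
python3 - <<'E'
from h import *
im=cv2.imread('pics/top0.png'); g=cv2.cvtColor(im,cv2.COLOR_BGR2GRAY)
m=np.zeros_like(g); m[170:310,295:425]=(g[170:310,295:425]<105)*255
cs,h=cv2.findContours(m,cv2.RETR_CCOMP,cv2.CHAIN_APPROX_NONE)
for c,hh in zip(cs,h[0]):
    a=cv2.contourArea(c); b=cv2.boundingRect(c)
    if a>700 and b[2]<60:
        W=onz('top',c[:,0].astype(float),0.026 if hh[3]<0 else 0.02)*1000
        r=cv2.minAreaRect(W[:,:2].astype(np.float32)); print('rim',hh[3],b,np.round(r[0],1),np.round(r[1],1),round(r[2],1))
m2=(g<70).astype(np.uint8); m2[:255]=0;m2[300:]=0;m2[:,:335]=0;m2[:,385:]=0
n,l,s,ce=cv2.connectedComponentsWithStats(m2)
for i in range(1,n): print('top blob',s[i],ce[i])
sc=cv2.cvtColor(cv2.imread('pics/scene0.png'),cv2.COLOR_BGR2GRAY)
m3=(sc<80).astype(np.uint8); m3[:220]=0;m3[270:]=0;m3[:,:115]=0;m3[:,168:]=0
n,l,s,ce=cv2.connectedComponentsWithStats(m3)
for i in range(1,n): print('sc blob',s[i],ce[i])
crop(cv2.imread('pics/scene0.png'),110,215,180,275,10,'dial_sc.png')
E
```

```text
rim -1 (380, 208, 28, 51) [ 540.  -263.3] [ 62.1 113.5] 88.2
rim 110 (382, 209, 25, 49) [ 539.6 -265.9] [ 54.5 110.4] 89.8
rim -1 (343, 208, 28, 52) [ 541.1 -178.7] [ 61.5 115.2] 88.3
rim 112 (344, 209, 25, 50) [ 541.  -178.8] [ 55.  111.3] 88.3
rim -1 (305, 208, 28, 52) [543.4 -92.6] [ 61.  114.7] 88.4
rim 114 (306, 209, 25, 50) [543.2 -92.1] [ 54.6 110.9] 88.4
top blob [369 255   2   2   2] [369.5 255.5]
top blob [381 255   4   4   8] [381.875 256.875]
top blob [368 257   1   2   2] [368.  257.5]
top blob [357 258   1   1   1] [357. 258.]
top blob [355 264   2   1   2] [355.5 264. ]
top blob [359 264   2   1   2] [359.5 264. ]
top blob [368 265   2   2   3] [368.66666667 265.66666667]
top blob [347 267   1   2   2] [347.  267.5]
top blob [364 268   2   1   2] [364.5 268. ]
top blob [368 270   1   1   1] [368. 270.]
top blob [348 273  21  21 321] [357.43925234 283.0529595 ]
top blob [375 273   2   1   2] [375.5 273. ]
top blob [339 275   5   3   7] [340.71428571 276.28571429]
top blob [371 274   2   2   3] [371.66666667 274.66666667]
top blob [377 277   1   1   1] [377. 277.]
top blob [373 278   1   2   2] [373.  278.5]
sc blob [123 224  28  31 502] [136.27689243 242.76294821]
sc blob [156 237   8   4  13] [159.23076923 238.61538462]
sc blob [160 246   2   1   2] [160.5 246. ]
sc blob [142 257   3   3   6] [142.83333333 258.16666667]
sc blob [151 256   1   1   1] [151. 256.]
sc blob [124 259   3   2   5] [124.8 259.4]
sc blob [129 259   3   2   4] [130.   259.75]
sc blob [136 259   4   2   6] [137.5        259.33333333]
sc blob [140 261   3   2   4] [141.   261.75]
sc blob [121 262   3   2   6] [122.  262.5]
sc blob [126 263   3   2   5] [126.8 263.4]
sc blob [146 263  10   7  38] [151.         266.84210526]
```

View pics/dial_sc.png

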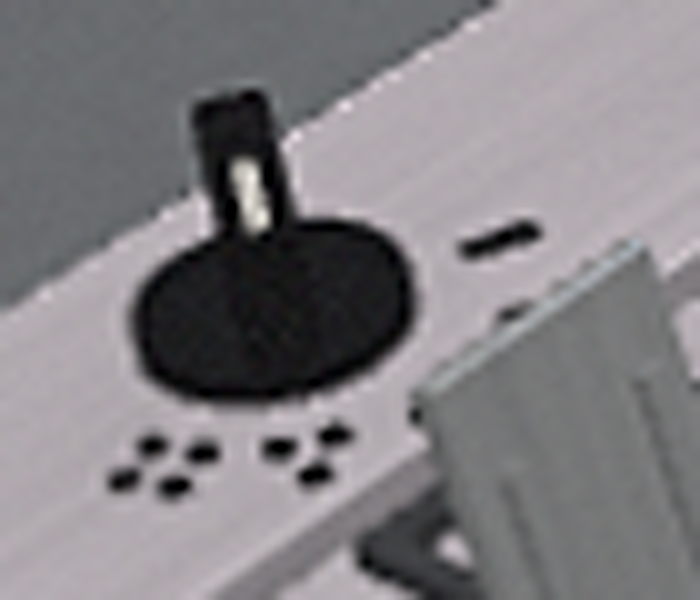

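```bash
python3 - <<'E'
from h import *
def tri(pt,ps):
    o1,d1=ray('top',pt);o2,d2=ray('scene',ps)
    A=np.c_[d1[0],-d2[0]]; s=np.linalg.lstsq(A,o2-o1,rcond=None)[0]
    a=o1+s[0]*d1[0]; b=o2+s[1]*d2[0]; return np.round((a+b)/2*1000,1),round(np.linalg.norm(a-b)*1000,1)
bar=((341.0,276.3),(159.8,238.8)); f4=((374.2,275.9),(125.9,261.3)); f3=((366.9,267.9),(140.4,259.8))
for p in (bar,f4,f3): print(tri(*p))
# zones with z 
im=cv2.imread('pics/top0.png'); g=cv2.cvtColor(im,cv2.COLOR_BGR2GRAY)
m=np.zeros_like(g); m[270:298,345:372]=(g[270:298,345:372]<100)*255
c=max(cv2.findContours(m,cv2.RETR_EXTERNAL,cv2.CHAIN_APPROX_NONE)[0],key=cv2.contourArea)
print(cv2.minEnclosingCircle(c),cv2.fitEllipse(c))
hsv=im.max(2); w=np.zeros_like(g); w[272:296,348:370]=(im[272:296,348:370].min(2)>90); ys,xs=np.nonzero(w); print(list(zip(xs,ys,g[ys,xs])))
E
```

```text
(array([ 447.3, -139.1,   29.7]), np.float64(2.8))
(array([ 445.2, -214.9,   29.2]), np.float64(1.1))
(array([ 463.3, -199.1,   29.3]), np.float64(0.3))
((358.0, 283.0), 11.180439949035645) ((357.2364807128906, 282.95770263671875), (20.191539764404297, 20.848817825317383), 147.3607635498047)
[(np.int64(348), np.int64(272), np.uint8(167)), (np.int64(349), np.int64(272), np.uint8(166)), (np.int64(350), np.int64(272), np.uint8(166)), (np.int64(351), np.int64(272), np.uint8(166)), (np.int64(352), np.int64(272), np.uint8(165)), (np.int64(353), np.int64(272), np.uint8(149)), (np.int64(354), np.int64(272), np.uint8(148)), (np.int64(355), np.int64(272), np.uint8(141)), (np.int64(356), np.int64(272), np.uint8(140)), (np.int64(357), np.int64(272), np.uint8(115)), (np.int64(358), np.int64(272), np.uint8(113)), (np.int64(359), np.int64(272), np.uint8(139)), (np.int64(360), np.int64(272), np.uint8(144)), (np.int64(361), np.int64(272), np.uint8(148)), (np.int64(362), np.int64(272), np.uint8(154)), (np.int64(363), np.int64(272), np.uint8(163)), (np.int64(364), np.int64(272), np.uint8(165)), (np.int
[... 7186 characters left out ...]
int64(355), np.int64(295), np.uint8(165)), (np.int64(356), np.int64(295), np.uint8(140)), (np.int64(357), np.int64(295), np.uint8(140)), (np.int64(358), np.int64(295), np.uint8(165)), (np.int64(359), np.int64(295), np.uint8(165)), (np.int64(360), np.int64(295), np.uint8(165)), (np.int64(361), np.int64(295), np.uint8(165)), (np.int64(362), np.int64(295), np.uint8(165)), (np.int64(363), np.int64(295), np.uint8(165)), (np.int64(364), np.int64(295), np.uint8(165)), (np.int64(365), np.int64(295), np.uint8(166)), (np.int64(366), np.int64(295), np.uint8(165)), (np.int64(367), np.int64(295), np.uint8(165)), (np.int64(368), np.int64(295), np.uint8(164)), (np.int64(369), np.int64(295), np.uint8(166))]
```

```bash
python3 - <<'E'
from h import *
d=onz('top',[(357.4,283.1)],0.036)*1000; print('disc',d)
w=onz('top',[(366.8,276.8),(361.7,283.8)],0.065)*1000; print(w)
v=w[0]-w[1]; print('bar dir deg',np.degrees(np.arctan2(v[1],v[0])))
m=onz('top',[(341,276.3),(347.5,267.8),(357.3,264.2),(366.9,267.9),(374.2,275.9)],0.029)*1000
for c in (d[0],np.array([431,-176.1,36])):
  print([ (round(np.degrees(np.arctan2(*(p-c)[[1,0]])),1),round(np.linalg.norm((p-c)[:2]),1)) for p in m])
  # line offset
  n=np.array([-v[1],v[0]])/np.hypot(*v[:2]); print('offset',(w[1]-c)[:2]@n)
E
```

```text
disc [[ 430.85322564 -175.376517     36.        ]]
[[ 448.04126792 -190.34216044   65.        ]
 [ 433.30926495 -178.79929492   65.        ]]
bar dir deg -38.07952158647686
[(np.float64(66.5), np.float64(38.4)), (np.float64(30.5), np.float64(39.3)), (np.float64(-3.3), np.float64(41.4)), (np.float64(-36.5), np.float64(40.2)), (np.float64(-70.8), np.float64(42.3))]
offset -1.179485026723666
[(np.float64(67.1), np.float64(39.0)), (np.float64(31.5), np.float64(39.6)), (np.float64(-2.3), np.float64(41.2)), (np.float64(-35.8), np.float64(39.7)), (np.float64(-70.7), np.float64(41.6))]
offset -0.7005151503387609
```

>>> arm_command:
  motion:
    - [1,[0,0,0],[0,0,0.94]]
    - [1,[0,0,0],[0,0,0.94]]
    - [1,[0,0,0],[0,0,0]]
  newtons: 40

```text
time: 0.48
ee_pos: [0.2301, 0.4994, 0.2309]
tcp_rot: [-180.0, 0.0, 144.0]
wrist_force: [-0.6, 0.1, -0.5]
opening: 0.0851
```

```bash
cat >> h.py <<'E'
def st():
    o=bot.get_obs(); print('t',round(o['time'],2),'pos',np.round(o['ee_pos']*1000,1),'rot',np.round(o['tcp_rot'],2),'q',np.round(o['q'],1),'F',np.round(o['wrist_force'],1),'M',np.round(o['torque'],2),'open',round(o['opening']*1000,1)); return o
def rel(x,y,z,yaw=None,posmm=None):
    """turn units (total, tool z) then, at that yaw, shift in units"""
    o=bot.get_obs(); p=o['ee_pos']*1000; y0=o['tcp_rot'][2]
    if yaw is None: yaw=y0
    t=-((yaw-y0+180)%360-180)/6
    d=np.array([x,y,z])-p; a=np.radians(yaw)
    s=np.array([d[0]*np.cos(a)+d[1]*np.sin(a), d[0]*np.sin(a)-d[1]*np.cos(a), -d[2]])/60
    print('-> turn z',round(t,2),'units; then shift',np.round(s,3),'max',round(abs(s).max(),2))
E
python3 - <<'E'
from h import *
st(); rel(431,-176,150,144)
E
```

```text
t 0.47 pos [230.1 499.4 230.9] rot [-1.7996e+02  1.0000e-02  1.4402e+02] q [ 65.3   5.   10.1  95.1  -0.  101.2] F [-0.6  0.1 -0.5] M [ 0.   -0.05  0.02] open 85.1
-> turn z 0.0 units; then shift [-9.325 -7.139  1.349] max 9.33
```

>>> arm_command:
  motion:
    - [0.45,[-0.58,-0.45,0],[0,0,0]]
    - [0.45,[-0.58,-0.45,0],[0,0,0]]
    - [0.45,[-0.58,-0.45,0],[0,0,0]]
    - [0.45,[-0.58,-0.45,0],[0,0,0]]
    - [0.45,[-0.58,-0.45,0],[0,0,0]]
    - [0.45,[-0.58,-0.45,0],[0,0,0]]
    - [0.45,[-0.58,-0.45,0],[0,0,0]]
    - [0.45,[-0.58,-0.45,0],[0,0,0]]
    - [0.45,[-0.58,-0.45,0],[0,0,0]]
    - [0.45,[-0.58,-0.45,0],[0,0,0]]
    - [0.45,[-0.58,-0.45,0],[0,0,0]]
    - [0.45,[-0.58,-0.45,0],[0,0,0]]

```text
time: 1.98
ee_pos: [0.3775, -0.0096, 0.2313]
tcp_rot: [180.0, 0.0, 144.1]
wrist_force: [1.4, 0.6, -0.0]
opening: 0.039
```

>>> arm_command:
  motion:
    - [0.45,[-0.58,-0.45,0.3],[0,0,0]]
    - [0.45,[-0.58,-0.45,0.3],[0,0,0]]
    - [0.45,[-0.58,-0.45,0.3],[0,0,0]]
    - [0.45,[-0.58,-0.45,0.3],[0,0,0]]
    - [0.45,[0,0,0.0],[0,0,0]]
    - [0.45,[0,0,0.0],[0,0,0]]
    - [0.45,[0,0,0.0],[0,0,0]]

```text
time: 2.85
ee_pos: [0.4266, -0.1766, 0.16]
tcp_rot: [180.0, 0.0, 144.1]
wrist_force: [0.1, 0.8, 0.4]
opening: 0.0383
```

```bash
python3 - <<'E'
from h import *
st(); rel(431,-176,40,144); im=snap('top','top1.png'); crop(im,290,170,430,310,5,'enc1.png'); s=snap('scene','sc1.png'); crop(s,60,130,240,290,4,'sc1c.png'); print(drives(im))
E
```

```text
t 2.85 pos [ 426.6 -176.6  160. ] rot [1.7998e+02 5.0000e-02 1.4408e+02] q [-22.5  -8.  -10.5  87.4   0.   13.4] F [0.1 0.8 0.4] M [-0.03  0.01  0.01] open 38.3
-> turn z 0.01 units; then shift [-0.054  0.051  1.999] max 2.0
[(460.6, 222.3, 101.3, 47.0, 7.0), (461.8, 109.6, 100.8, 46.5, 12.7), (584.8, 161.2, 100.5, 46.4, 16.0), (1029.1, -29.5, 1302.3, 115.5, 89.4)]
```

View pics/enc1.png

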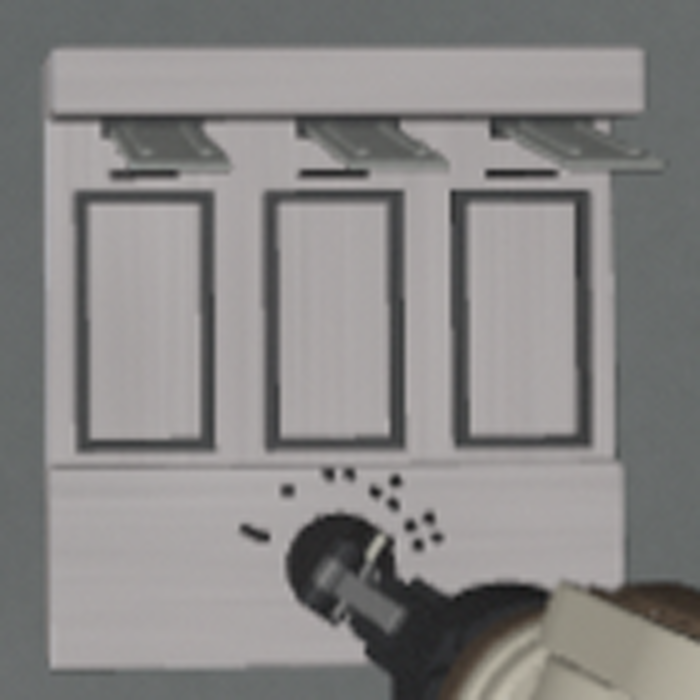

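View pics/sc1c.png

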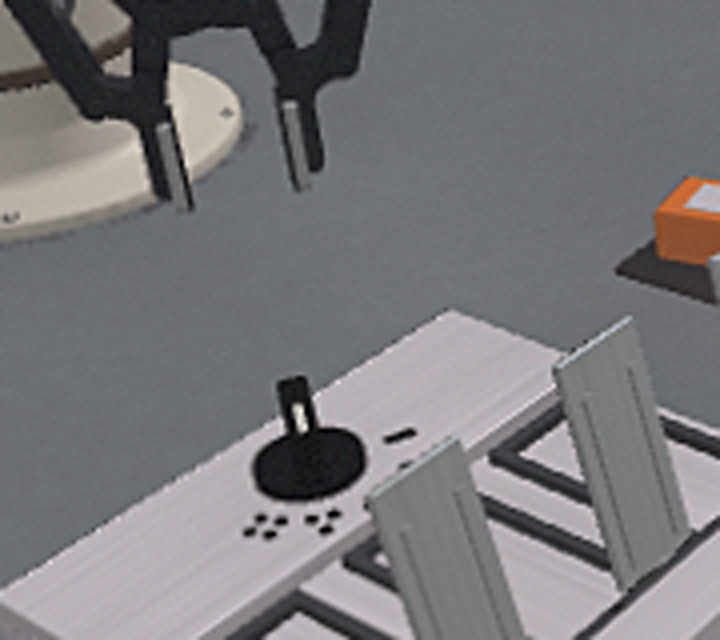

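>>> arm_command:
  motion:
    - [0.45,[-0.05,0.05,0.4],[0,0,0]]
    - [0.45,[0,0,0.5],[0,0,0]]
    - [0.45,[0,0,0.5],[0,0,0]]
    - [0.45,[0,0,0.3],[0,0,0]]
    - [0.45,[0,0,0.28],[0,0,0]]
    - [0.45,[0,0,0],[0,0,0]]
    - [0.45,[0,0,0],[0,0,0]]

```text
time: 3.82
ee_pos: [0.4311, -0.1768, 0.0414]
tcp_rot: [180.0, 0.1, 144.0]
wrist_force: [-0.3, -0.2, -0.2]
opening: 0.0382
```

>>> arm_command:
  motion:
    - [0,[0,0,0],[0,0,0]]
    - [0,[0,0,0],[0,0,0]]
    - [0,[0,0,0],[0,0,0]]
    - [0,[0,0,0],[0,0,0]]
    - [0,[0,0,0],[0,0,0]]
    - [0,[0,0,0],[0,0,0]]
  newtons: 40

```text
time: 4.58
ee_pos: [0.4316, -0.1763, 0.0415]
tcp_rot: [179.9, 0.1, 144.0]
wrist_force: [1.6, 4.9, 3.6]
opening: 0.0123
```

```bash
python3 - <<'E'
from h import *
st()
E
```

```text
t 4.58 pos [ 431.6 -176.3   41.5] rot [1.7988e+02 9.0000e-02 1.4401e+02] q [-22.3  -5.9 -21.8  74.    0.1  13.7] F [1.6 4.9 3.6] M [ 0.88 -0.35  0.  ] open 12.3
```

>>> arm_command:
  motion:
    - [0,[0,0,0],[0,0,-0.9]]
    - [0,[0,0,0],[0,0,-0.9]]
    - [0,[0,0,0],[0,0,-0.9]]
    - [0,[0,0,0],[0,0,-0.9]]
    - [0,[0,0,0],[0,0,-0.9]]
    - [0,[0,0,0],[0,0,-0.9]]
    - [0,[0,0,0],[0,0,-0.9]]
    - [0,[0,0,0],[0,0,-0.9]]
    - [0,[0,0,0],[0,0,-0.9]]
    - [0,[0,0,0],[0,0,-0.9]]

```text
time: 5.82
ee_pos: [0.4315, -0.1771, 0.0415]
tcp_rot: [-179.9, 0.1, -161.9]
wrist_force: [1.5, -0.8, 1.9]
opening: 0.0121
```

>>> arm_command:
  motion:
    - [0,[0,0,0],[0,0,-0.9]]
    - [0,[0,0,0],[0,0,-0.9]]
    - [0,[0,0,0],[0,0,-0.9]]
    - [0,[0,0,0],[0,0,-0.9]]
    - [0,[0,0,0],[0,0,-0.9]]
    - [0,[0,0,0],[0,0,-0.9]]
    - [0,[0,0,0],[0,0,-0.9]]
    - [0,[0,0,0],[0,0,-0.9]]
    - [0,[0,0,0],[0,0,-0.9]]
    - [0,[0,0,0],[0,0,-0.2]]
    - [0,[0,0,0],[0,0,0]]
    - [0,[0,0,0],[0,0,0]]

```text
time: 7.32
ee_pos: [0.4321, -0.1776, 0.0415]
tcp_rot: [-179.8, -0.0, -112.2]
wrist_force: [4.4, -3.5, -0.1]
opening: 0.0123
```

```bash
python3 - <<'E'
from h import *
st();  im=snap('top','top2.png'); crop(im,310,240,410,310,7,'enc2.png')
E
```

```text
t 7.33 pos [ 432.1 -177.6   41.5] rot [-1.7978e+02 -4.0000e-02 -1.1224e+02] q [-22.3  -5.9 -21.8  73.9  -0.  -90.1] F [ 4.4 -3.5 -0.1] M [-0.74 -1.    0.06] open 12.3
```

View pics/enc2.png

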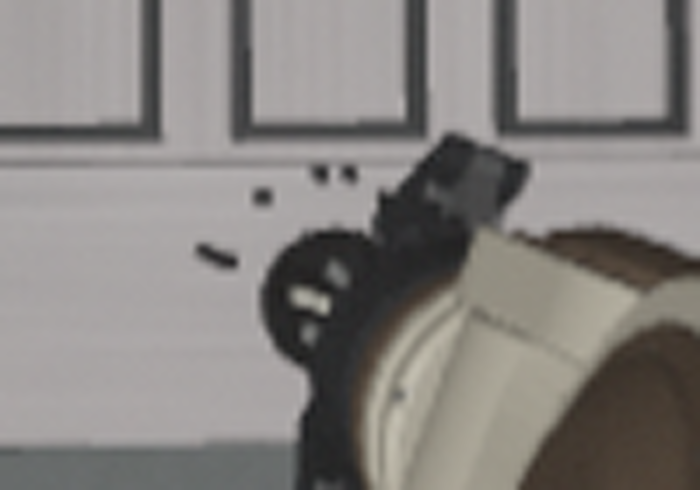

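>>> arm_command:
  motion:
    - [0.45,[0,0,0],[0,0,0]]
    - [0.45,[0,0,0],[0,0,0]]
    - [0.45,[0,0,0],[0,0,0]]
    - [0.45,[0,0,0],[0,0,0]]
    - [0.45,[0,0,-0.3],[0,0,0]]
    - [0.45,[0,0,-0.8],[0,0,0]]
    - [0.45,[0,0,-0.9],[0,0,0]]
    - [0.6,[0,0,-0.5],[0,0,0.9]]
    - [0.7,[0,0,0],[0,0,0.9]]
    - [0.7,[0,0,0],[0,0,0.9]]
    - [0.7,[0,0,0],[0,0,0.9]]
    - [0.7,[0,0,0],[0,0,0.9]]

```text
time: 8.88
ee_pos: [0.4307, -0.1767, 0.1919]
tcp_rot: [-179.9, 0.0, -139.4]
wrist_force: [0.9, 0.3, 0.2]
opening: 0.0598
```

>>> arm_command:
  motion:
    - [0.8,[0,0,0],[0,0,0.9]]
    - [0.8,[0,0,0],[0,0,0.9]]
    - [0.8,[0,0,0],[0,0,0.9]]
    - [0.8,[0,0,0],[0,0,0.9]]
    - [0.8,[0,0,0],[0,0,0.9]]
    - [0.8,[0,0,0],[0,0,0.2]]
    - [0.8,[0,0,0],[0,0,0]]

```text
time: 9.75
ee_pos: [0.4307, -0.1767, 0.1911]
tcp_rot: [-180.0, 0.0, -167.3]
wrist_force: [-0.6, 0.4, 0.8]
opening: 0.0684
```

```bash
python3 - <<'E'
from h import *
st();  im=snap('top','top3.png'); print(drives(im)[:3]); rel(461.8-10,109.8-2,110,-167.3);s=snap('scene','sc3.png'); crop(s,60,180,300,350,3,'sc3c.png')
E
```

```text
t 9.75 pos [ 430.7 -176.7  191.1] rot [-1.7998e+02  3.0000e-02 -1.6734e+02] q [-22.3  -7.2  -6.4  90.8  -0.  -35. ] F [-0.6  0.4  0.8] M [-0.03 -0.02  0.  ] open 68.4
[(460.6, 222.3, 101.3, 47.0, 7.0), (461.8, 109.6, 100.8, 46.5, 12.7), (584.8, 161.0, 100.5, 46.6, 15.9)]
-> turn z -0.01 units; then shift [-1.386  4.548  1.349] max 4.55
```

View pics/sc3c.png

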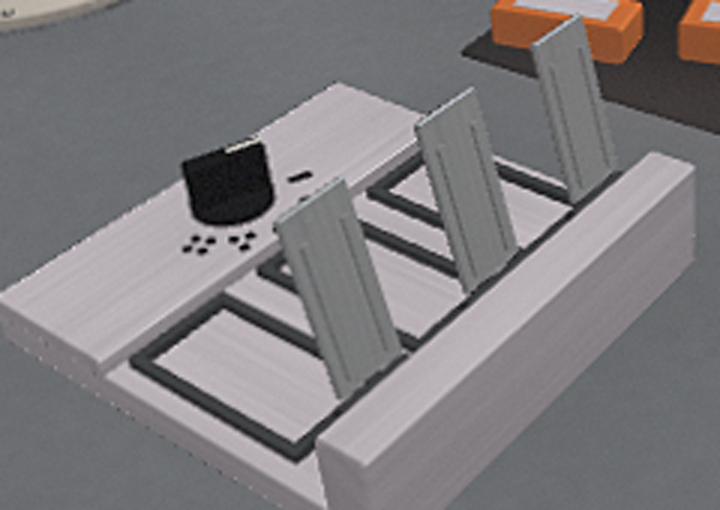

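>>> arm_command:
  motion:
    - [0.8,[-0.17,0.57,0],[0,0,0]]
    - [0.8,[-0.17,0.57,0],[0,0,0]]
    - [0.8,[-0.17,0.57,0],[0,0,0]]
    - [0.8,[-0.17,0.57,0],[0,0,0]]
    - [0.8,[-0.17,0.57,0],[0,0,0]]
    - [0.8,[-0.17,0.57,0.3],[0,0,0]]
    - [0.8,[-0.17,0.57,0.5],[0,0,0]]
    - [0.8,[-0.2,0.56,0.5],[0,0,0]]
    - [0.8,[0,0,0],[0,0,0]]
    - [0.8,[0,0,0],[0,0,0]]

```text
time: 11.1
ee_pos: [0.4527, 0.1078, 0.113]
tcp_rot: [-180.0, 0.0, -167.4]
wrist_force: [-0.4, -0.2, -0.3]
opening: 0.0682
```

```bash
python3 - <<'E'
from h import *
st(); rel(461.8-10,109.8-2,13,-167.3)
E
```

```text
t 11.1 pos [452.7 107.8 113. ] rot [-1.7999e+02  1.0000e-02 -1.6736e+02] q [ 13.4  -7.3 -15.1  82.2  -0.    0.8] F [-0.4 -0.2 -0.3] M [ 0.08 -0.02  0.02] open 68.2
-> turn z -0.01 units; then shift [0.014 0.004 1.667] max 1.67
```

>>> arm_command:
  motion:
    - [0.8,[0,0,0.5],[0,0,0]]
    - [0.8,[0,0,0.5],[0,0,0]]
    - [0.8,[0,0,0.4],[0,0,0]]
    - [0.8,[0,0,0.26],[0,0,0]]
    - [0.8,[0,0,0],[0,0,0]]
    - [0,[0,0,0],[0,0,0]]
    - [0,[0,0,0],[0,0,0]]
    - [0,[0,0,0],[0,0,0]]
    - [0,[0,0,0],[0,0,0]]
    - [0,[0,0,0],[0,0,0]]
  newtons: 50

```text
time: 12.35
ee_pos: [0.4535, 0.1081, 0.0144]
tcp_rot: [-180.0, 0.1, -167.4]
wrist_force: [-0.3, -0.8, 6.7]
opening: 0.0448
```

```bash
python3 - <<'E'
from h import *
st()
E
```

```text
t 12.35 pos [453.5 108.1  14.4] rot [-1.7999e+02  1.4000e-01 -1.6742e+02] q [ 13.4  -5.1 -24.1  70.9  -0.    0.8] F [-0.3 -0.8  6.7] M [-0.16  0.16 -0.06] open 44.8
```

>>> arm_command:
  motion:
    - [0,[0,0,-0.3],[0,0,0]]
    - [0,[0,0,-0.6],[0,0,0]]
    - [0,[0,0,-0.8],[0,0,0]]
    - [0,[0,0,-0.8],[0,0,0]]
    - [0,[0,0,-0.6],[0,0,0.7]]
    - [0,[0,0,0],[0,0,0.8]]
    - [0,[0,0,0],[0,0,0.8]]
    - [0,[0,0,0],[0,0,0]]
    - [0,[0,0,0],[0,0,0]]

```text
time: 13.48
ee_pos: [0.4525, 0.108, 0.1994]
tcp_rot: [180.0, 0.0, 178.9]
wrist_force: [-0.3, -0.1, -0.3]
opening: 0.0447
```

```bash
python3 - <<'E'
from h import *
st(); rel(531,-264.7,200,178.7)
E
```

```text
t 13.47 pos [452.5 108.  199.4] rot [1.8000e+02 2.0000e-02 1.7889e+02] q [13.4 -7.2 -5.4 91.7  0.  14.5] F [-0.3 -0.1 -0.3] M [-0.02  0.05 -0.02] open 44.7
-> turn z 0.03 units; then shift [-1.448 -6.18  -0.011] max 6.18
```

>>> arm_command:
  motion:
    - [0,[-0.1,-0.6,0],[0,0,0]]
    - [0,[-0.15,-0.6,0],[0,0,0]]
    - [0,[-0.15,-0.6,0],[0,0,0]]
    - [0,[-0.15,-0.6,0],[0,0,0]]
    - [0,[-0.15,-0.6,0],[0,0,0]]
    - [0,[-0.15,-0.6,0],[0,0,0]]
    - [0,[-0.15,-0.7,0],[0,0,0]]
    - [0,[-0.15,-0.7,0],[0,0,0]]
    - [0,[-0.15,-0.6,0],[0,0,0]]
    - [0,[-0.15,-0.58,0],[0,0,0]]
    - [0,[0,0,0],[0,0,0]]
    - [0,[0,0,0],[0,0,0]]

```text
time: 14.98
ee_pos: [0.5315, -0.2644, 0.1987]
tcp_rot: [180.0, -0.0, 178.8]
wrist_force: [0.7, -0.5, -1.5]
opening: 0.0447
```

```bash
python3 - <<'E'
from h import *
st(); rel(531,-264.7,100,178.7)
im=snap('top','top4.png'); crop(im,290,170,430,310,5,'enc4.png');s=snap('scene','sc4.png'); crop(s,40,130,300,330,3,'sc4c.png');print(drives(im)[:4])
E
```

```text
t 14.97 pos [ 531.5 -264.4  198.7] rot [ 1.7997e+02 -4.0000e-02  1.7881e+02] q [-26.5  10.5  12.6  92.1   0.  -25.3] F [ 0.7 -0.5 -1.5] M [-0.03  0.05  0.03] open 44.7
-> turn z 0.02 units; then shift [ 0.008 -0.006  1.646] max 1.65
[(460.6, 222.1, 101.3, 47.4, 7.0), (564.3, -326.7, 64.5, 56.3, 88.6), (584.8, 161.1, 100.5, 46.5, 16.0), (1029.1, -29.5, 1302.3, 115.5, 89.4)]
```

View pics/sc4c.png

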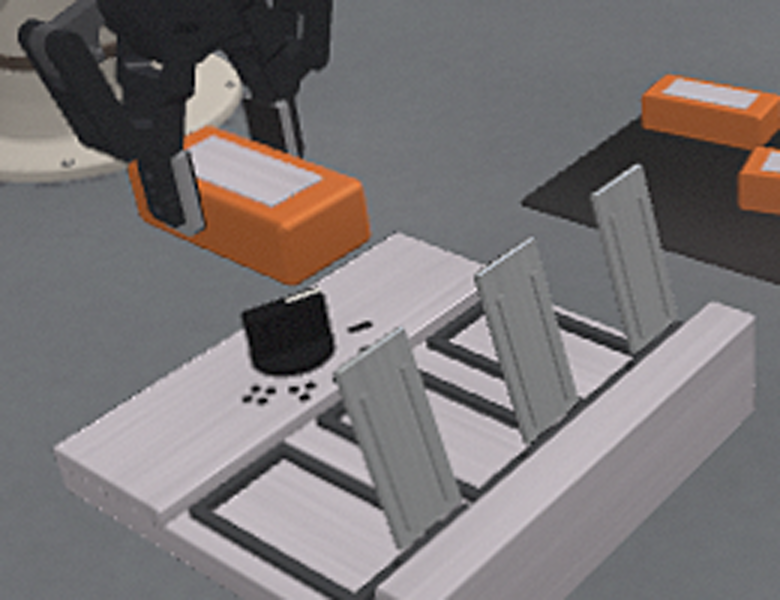

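```bash
python3 - <<'E'
from h import *
im=cv2.imread('pics/top4.png')
hsv=cv2.cvtColor(im,cv2.COLOR_BGR2HSV); m=cv2.inRange(hsv,(4,150,90),(18,255,255)); m[:, :300]=0; m[:120]=0
c=max(cv2.findContours(m,cv2.RETR_EXTERNAL,cv2.CHAIN_APPROX_NONE)[0],key=cv2.contourArea)
print(cv2.boundingRect(c)); W=onz('top',c[:,0].astype(float),0.2193)*1000
b=bot.get_obs()['ee_pos']*1000
print('front x',np.sort(W[:,0])[-12:], 'y',W[:,1].min(),W[:,1].max(), 'tcp',b)
E
```

```text
(408, 209, 29, 26)
front x [587.82729541 587.87196027 587.91661185 587.96125021 588.00587542
 588.05048756 588.09508669 588.13967288 588.1842462  588.22880672
 588.27335451 588.31788964] y -286.11694237740005 -233.84428168213324 tcp [ 531.61182744 -263.87159576  199.10042311]
```

View pics/enc4.png

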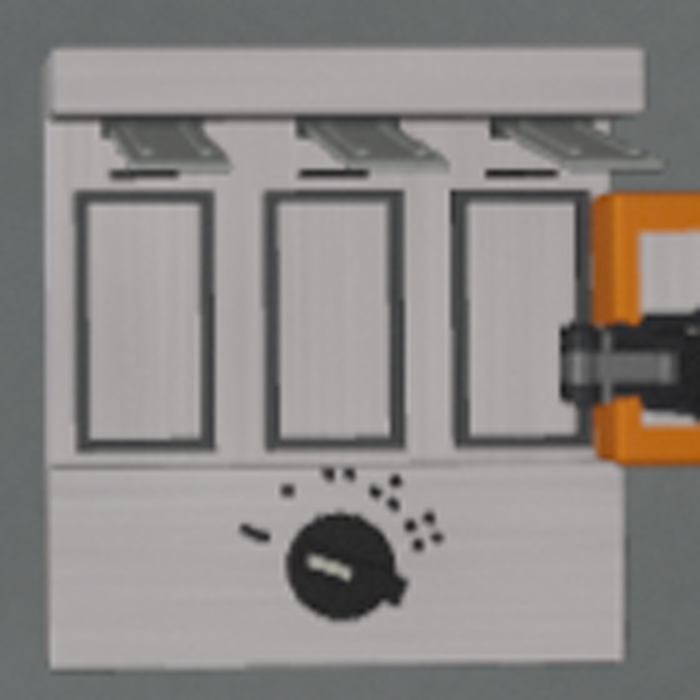

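>>> arm_command:
  motion:
    - [0,[-0.01,0.01,0.5],[0,0,0]]
    - [0,[0,0,0.6],[0,0,0]]
    - [0,[0,0,0.6],[0,0,0]]
    - [0,[0,0,0.6],[0,0,0]]
    - [0,[0,0,0.25],[0,0,0]]
    - [0,[0,0,0],[0,0,0]]
    - [0,[0,0,0],[0,0,0]]

```text
time: 15.95
ee_pos: [0.5332, -0.2642, 0.0477]
tcp_rot: [-179.9, 0.1, 178.8]
wrist_force: [0.9, 0.2, -2.2]
opening: 0.0448
```

```bash
python3 - <<'E'
from h import *
st(); rel(532,-264.7,29.5,178.7)
im=snap('top','top5.png'); crop(im,350,170,450,310,5,'enc5.png');s=snap('scene','sc5.png'); crop(s,60,180,260,340,4,'sc5c.png')
E
```

```text
t 15.95 pos [ 533.2 -264.2   47.7] rot [-1.7994e+02  1.3000e-01  1.7880e+02] q [-26.4  11.4  -3.1  75.4   0.  -25.2] F [ 0.9  0.2 -2.2] M [0.01 0.02 0.04] open 44.8
-> turn z 0.02 units; then shift [ 0.02  -0.008  0.304] max 0.3
```

View pics/enc5.png

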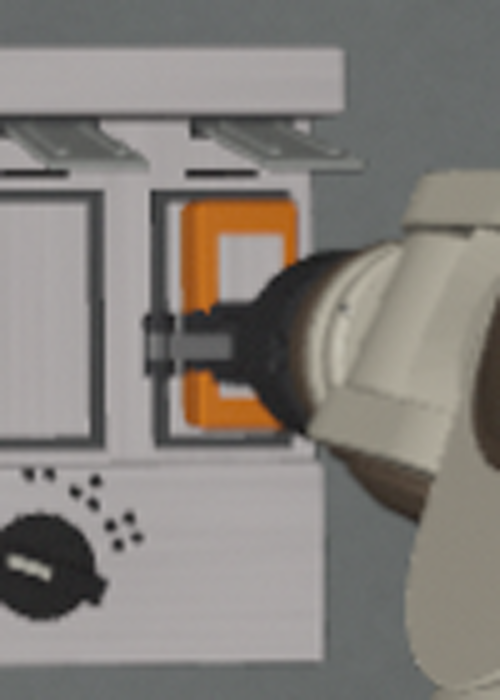

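View pics/sc5c.png

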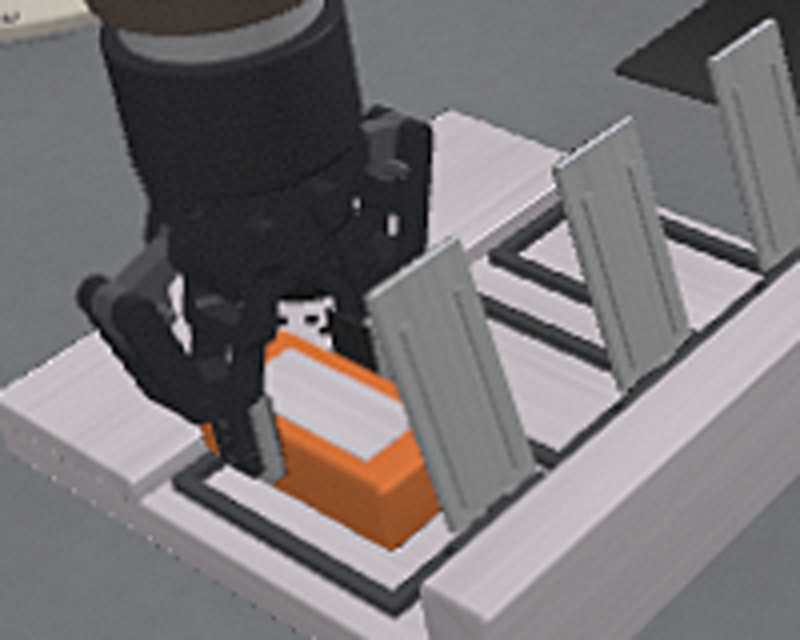

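```bash
python3 - <<'E'
from h import *
im=cv2.imread('pics/top5.png')
hsv=cv2.cvtColor(im,cv2.COLOR_BGR2HSV); m=cv2.inRange(hsv,(4,150,60),(18,255,255)); m[:, :370]=0; m[:190]=0
ys,xs=np.nonzero(m); print(xs.min(),xs.max(),ys.min(),ys.max())
for r in (212,215,218,250,253): print(r,np.nonzero(m[r])[0][[0,-1]])
z=0.068
print(onz('top',[(395,ys.min()-.5),(395,ys.max()+.5),(xs.max()+.5,213)],z)*1000, onz('top',[(xs.min()-.5,213)],z-.03)*1000)
E
```

```text
386 408 210 255
212 [386 408]
215 [386 408]
218 [386 408]
250 [387 401]
253 [387 404]
[[ 591.94221644 -255.80413522   68.        ]
 [ 492.42847919 -252.57534349   68.        ]
 [ 583.61672921 -285.27816963   68.        ]] [[ 585.39627979 -242.9680961    38.        ]]
```

>>> arm_command:
  motion:
    - [0,[0.035,-0.013,0],[0,0,0]]
    - [0,[0,0,0.1],[0,0,0]]
    - [0,[0,0,0.1],[0,0,0]]
    - [0,[0,0,0.08],[0,0,0]]
    - [0,[0,0,0],[0,0,0]]
    - [0,[0,0,0],[0,0,0]]

```text
time: 16.8
ee_pos: [0.5301, -0.2647, 0.0295]
tcp_rot: [-180.0, 0.0, 178.8]
wrist_force: [-2.2, 1.1, 4.8]
opening: 0.0448
```

```bash
python3 - <<'E'
from h import *
st()
im=snap('top','top6.png'); crop(im,350,170,450,310,5,'enc6.png');s=snap('scene','sc6.png'); crop(s,60,180,260,340,4,'sc6c.png')
E
```

```text
t 16.8 pos [ 530.1 -264.7   29.5] rot [-180.      0.    178.78] q [-26.5  11.6  -4.9  73.5  -0.  -25.3] F [-2.2  1.1  4.8] M [ 0.25  0.49 -0.04] open 44.8
```

View pics/sc6c.png

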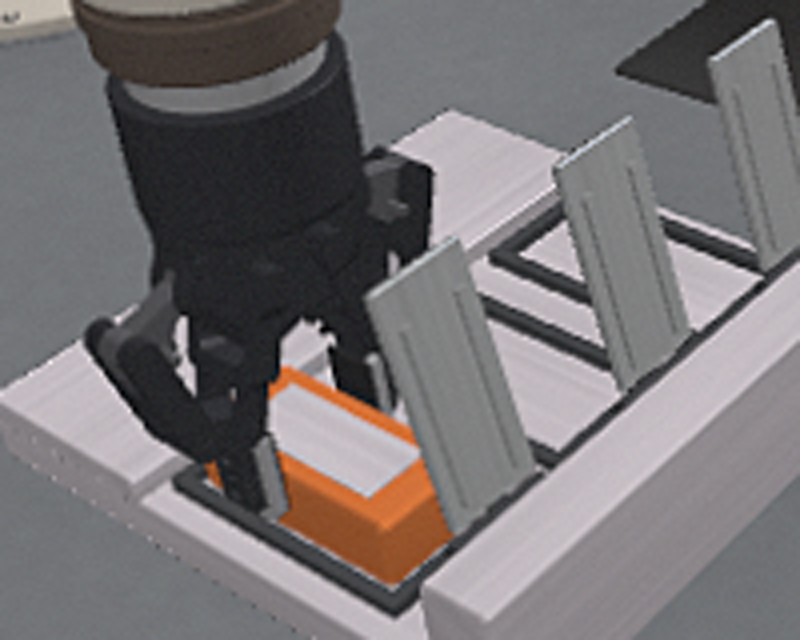

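View pics/enc6.png

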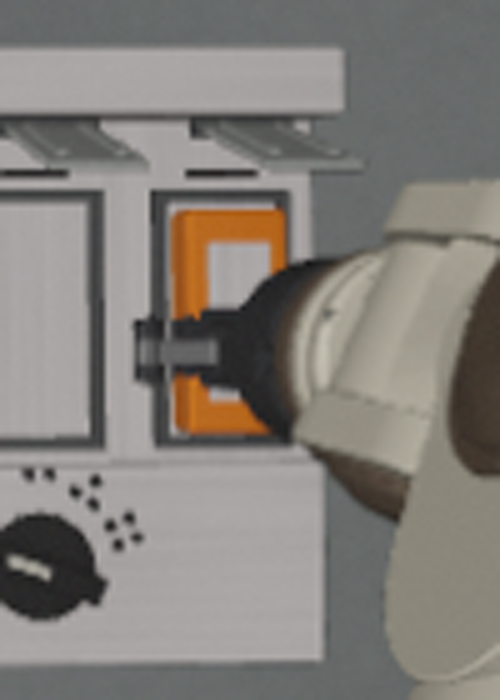

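>>> arm_command:
  motion:
    - [0.7,[0,0,0],[0,0,0]]
    - [0.7,[0,0,0],[0,0,0]]
    - [0.7,[0,0,0],[0,0,0]]
    - [0.7,[0,0,0],[0,0,0]]
    - [0.7,[0,0,-0.3],[0,0,0]]
    - [0.7,[0,0,-0.6],[0,0,0]]
    - [0.7,[0,0,-0.7],[0,0,0]]
    - [0.7,[0,0,-0.7],[0,0,0]]
    - [0.7,[0,0,-0.6],[0,0,0]]
    - [0.7,[0,0,0],[0,0,0]]

```text
time: 18.15
ee_pos: [0.5313, -0.2653, 0.2079]
tcp_rot: [-179.8, 0.3, 178.8]
wrist_force: [0.3, -0.6, -0.6]
opening: 0.0598
```

```bash
python3 - <<'E'
from h import *
st()
im=snap('top','top7.png'); crop(im,350,170,450,310,5,'enc7.png');s=snap('scene','sc7.png'); crop(s,60,180,260,340,4,'sc7c.png'); print(drives(im)[:4])
print(drives(im,0.05)[:4])
E
```

```text
t 18.15 pos [ 531.3 -265.3  207.9] rot [-179.84    0.34  178.78] q [-26.5  10.3  13.3  92.7   0.  -25.3] F [ 0.3 -0.6 -0.6] M [ 0.04  0.   -0.01] open 59.8
[(460.5, 222.3, 101.2, 47.3, 7.3), (537.7, -264.9, 99.5, 50.6, -0.5), (584.8, 161.0, 100.5, 46.8, 15.8), (1029.1, -29.5, 1302.3, 115.5, 89.4)]
[(462.3, 219.0, 99.6, 46.5, 7.3), (538.2, -260.4, 97.9, 49.8, -0.5), (584.5, 158.7, 98.9, 46.1, 15.8), (1021.8, -28.8, 1281.6, 113.7, 89.4)]
```

View pics/sc7c.png

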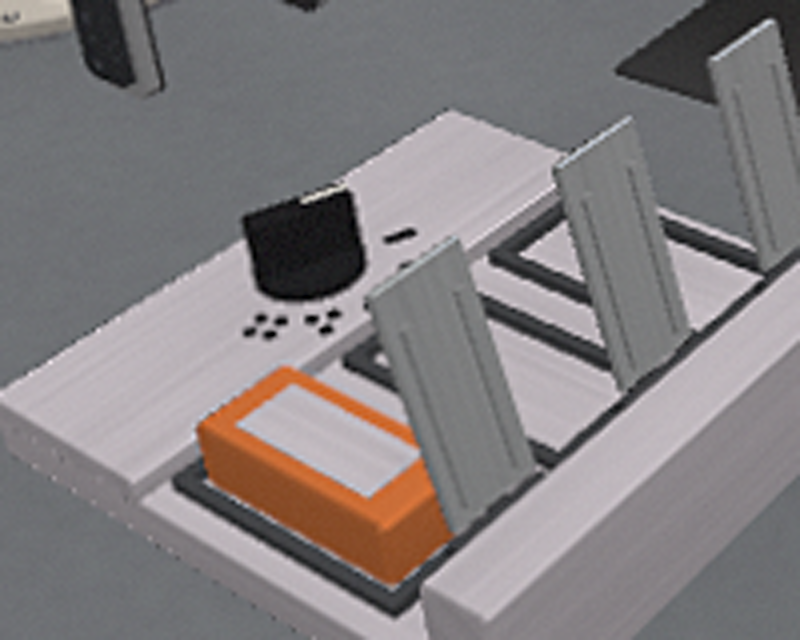

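View pics/enc7.png

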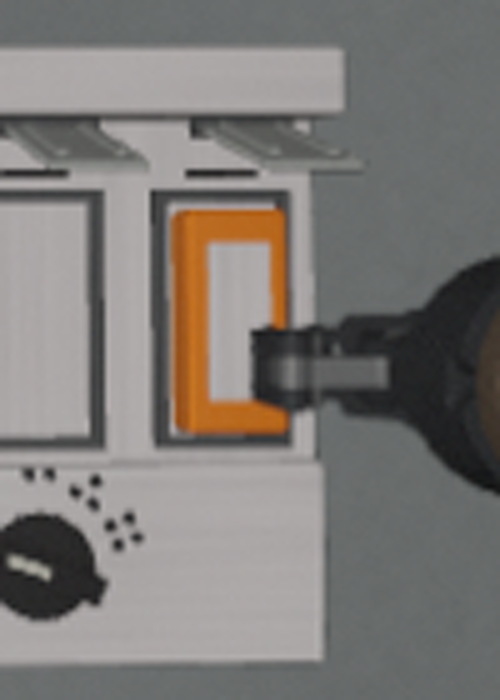

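```bash
python3 - <<'E'
from h import *
rel(576,158.5,195,-164)
E
```

```text
-> turn z -2.87 units; then shift [-2.676  6.573  0.149] max 6.57
```

>>> arm_command:
  motion:
    - [0.8,[0,0,0],[0,0,-0.95]]
    - [0.8,[0,0,0],[0,0,-0.95]]
    - [0.8,[0,0,0],[0,0,-0.97]]
    - [0.8,[-0.22,0.55,0],[0,0,0]]
    - [0.8,[-0.22,0.55,0],[0,0,0]]
    - [0.8,[-0.22,0.55,0],[0,0,0]]
    - [0.8,[-0.22,0.55,0],[0,0,0]]
    - [0.8,[-0.22,0.55,0],[0,0,0]]
    - [0.8,[-0.22,0.55,0],[0,0,0]]
    - [0.8,[-0.22,0.55,0],[0,0,0]]
    - [0.8,[-0.22,0.55,0],[0,0,0]]
    - [0.8,[-0.22,0.55,0],[0,0,0]]

```text
time: 19.75
ee_pos: [0.562, 0.0546, 0.202]
tcp_rot: [180.0, -0.1, -164.0]
wrist_force: [-0.1, -1.1, -0.1]
opening: 0.0683
```

>>> arm_command:
  motion:
    - [0.8,[-0.23,0.55,0],[0,0,0]]
    - [0.8,[-0.23,0.55,0],[0,0,0]]
    - [0.8,[-0.23,0.52,0],[0,0,0]]
    - [0.8,[0,0,0.5],[0,0,0]]
    - [0.8,[0,0,0.5],[0,0,0]]
    - [0.8,[0,0,0.5],[0,0,0]]
    - [0.8,[0,0,0],[0,0,0]]
    - [0.8,[0,0,0],[0,0,0]]

```text
time: 20.75
ee_pos: [0.5756, 0.1583, 0.1139]
tcp_rot: [-180.0, 0.0, -164.0]
wrist_force: [-0.2, 0.2, -0.1]
opening: 0.0685
```

```bash
python3 - <<'E'
from h import *
im=snap('top','top8.png'); print(drives(im)); crop(im,290,170,430,310,5,'enc8.png'); crop(im,120,150,270,310,4,'pad8.png')
st(); rel(576,158.5,14,-164)
E
```

```text
[(537.7, -265.3, 99.8, 51.0, -0.0), (1029.1, -29.5, 1302.3, 115.6, 89.4)]
t 20.8 pos [576.  158.4 114.4] rot [ 1.80e+02  8.00e-02 -1.64e+02] q [15.4 10.6  3.4 82.7  0.  -0.6] F [ 0.6 -0.1  0.6] M [-0.04  0.03 -0.03] open 68.2
-> turn z -0.0 units; then shift [-1.000e-03  1.000e-03  1.674e+00] max 1.67
```

View pics/pad8.png

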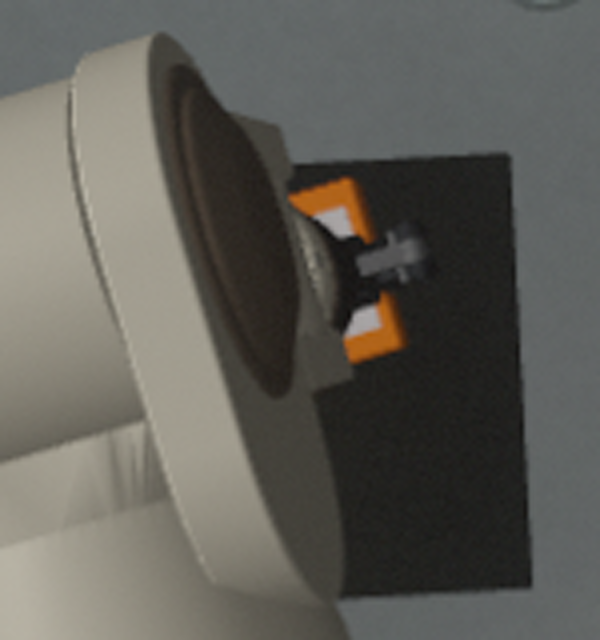

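View pics/enc8.png

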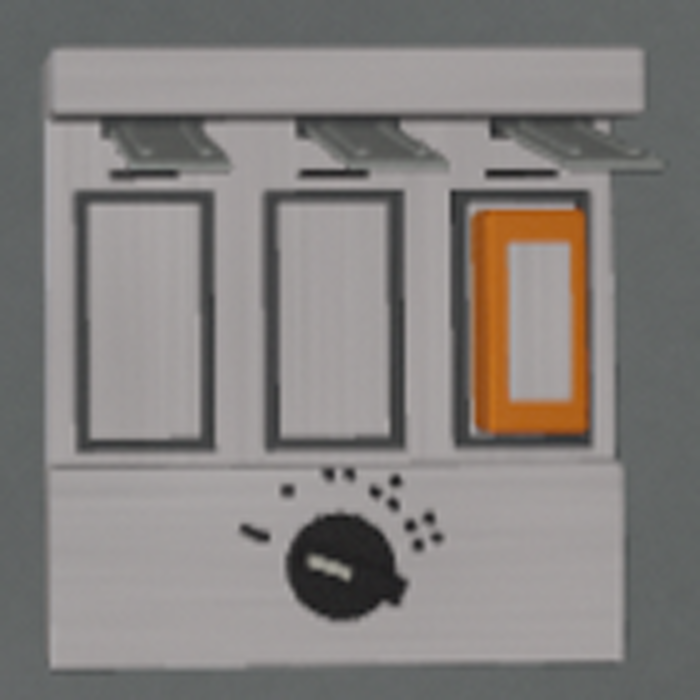

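```bash
python3 - <<'E'
from h import *
def tri(pt,ps):
    o1,d1=ray('top',pt);o2,d2=ray('scene',ps)
    s=np.linalg.lstsq(np.c_[d1[0],-d2[0]],o2-o1,rcond=None)[0]
    a=o1+s[0]*d1[0]; b=o2+s[1]*d2[0]; return np.round((a+b)/2*1000,1),round(np.linalg.norm(a-b)*1000,1)
T=lambda p:(290+p[0]/5-.4,170+p[1]/5-.4)
S=lambda p:(60+p[0]/4-.4,180+p[1]/4-.4)
for t,s in (((511,402),(293,385)),((572,402),(237,428)),((572,240),(370,497))): print(tri(T(t),S(s)))
E
```

```text
(array([ 504. , -250.5,   49.2]), np.float64(2.4))
(array([ 503.2, -278.1,   47.9]), np.float64(2.7))
(array([ 574.6, -279.9,   50.6]), np.float64(1.8))
```

>>> arm_command:
  motion:
    - [0.8,[0,0,0.5],[0,0,0]]
    - [0.8,[0,0,0.5],[0,0,0]]
    - [0.8,[0,0,0.4],[0,0,0]]
    - [0.8,[0,0,0.26],[0,0,0]]
    - [0.8,[0,0,0],[0,0,0]]
    - [0,[0,0,0],[0,0,0]]
    - [0,[0,0,0],[0,0,0]]
    - [0,[0,0,0],[0,0,0]]
    - [0,[0,0,0],[0,0,0]]
    - [0,[0,0,0],[0,0,0]]
  newtons: 50

```text
time: 22.05
ee_pos: [0.5765, 0.1586, 0.0152]
tcp_rot: [-180.0, 0.2, -164.0]
wrist_force: [-0.8, -0.6, 6.2]
opening: 0.0449
```

```bash
python3 - <<'E'
from h import *
st()
E
```

```text
t 22.05 pos [576.5 158.6  15.2] rot [-1.80e+02  1.50e-01 -1.64e+02] q [15.4 12.7 -5.3 71.9  0.  -0.6] F [-0.8 -0.6  6.2] M [0.03 0.14 0.01] open 44.9
```

>>> arm_command:
  motion:
    - [0,[0,0,-0.3],[0,0,0]]
    - [0,[0,0,-0.6],[0,0,0]]
    - [0,[0,0,-0.8],[0,0,0]]
    - [0,[0,0,-0.8],[0,0,0]]
    - [0,[0,0,-0.6],[0,0,0.7]]
    - [0,[0,0,0],[0,0,0.8]]
    - [0,[0,0,0],[0,0,0.8]]
    - [0,[0,0,0],[0,0,0.6]]
    - [0,[0,0,0],[0,0,0]]

```text
time: 23.18
ee_pos: [0.5754, 0.1583, 0.2003]
tcp_rot: [180.0, 0.0, 178.6]
wrist_force: [0.1, 0.0, -2.8]
opening: 0.0451
```

```bash
python3 - <<'E'
from h import *
st(); rel(533.3,-178.7,200,178.7)
E
```

```text
t 23.18 pos [575.4 158.3 200.3] rot [1.7999e+02 2.0000e-02 1.7862e+02] q [15.4 10.9 13.3 92.3  0.  16.8] F [ 0.1  0.  -2.8] M [0.02 0.02 0.03] open 45.1
-> turn z -0.01 units; then shift [ 5.740e-01 -5.631e+00  5.000e-03] max 5.63
```

>>> arm_command:
  motion:
    - [0,[0.17,-0.5,0],[0,0,0]]
    - [0,[0.2,-0.6,0],[0,0,0]]
    - [0,[0.2,-0.6,0],[0,0,0]]
    - [0,[0,-0.6,0],[0,0,0]]
    - [0,[0,-0.6,0],[0,0,0]]
    - [0,[0,-0.6,0],[0,0,0]]
    - [0,[0,-0.6,0],[0,0,0]]
    - [0,[0,-0.6,0],[0,0,0]]
    - [0,[0,-0.6,0],[0,0,0]]
    - [0,[0,-0.33,0],[0,0,0]]
    - [0,[0,0,0],[0,0,0]]
    - [0,[0,0,0],[0,0,0]]

```text
time: 24.68
ee_pos: [0.5331, -0.1779, 0.1997]
tcp_rot: [180.0, 0.0, 178.6]
wrist_force: [-0.2, 0.5, -1.9]
opening: 0.0448
```

```bash
python3 - <<'E'
from h import *
st(); rel(533.3,-178.7,48,178.7)
s=snap('scene','sc9.png'); crop(s,40,100,300,300,3,'sc9c.png')
im=snap('top','top9.png'); print(drives(im)[:4])
E
```

```text
t 24.68 pos [ 533.1 -177.9  199.7] rot [179.98   0.   178.65] q [-18.5   6.1   7.8  91.7   0.  -17.1] F [-0.2  0.5 -1.9] M [0.   0.05 0.01] open 44.8
-> turn z -0.01 units; then shift [-0.003 -0.013  2.528] max 2.53
[(460.6, 222.3, 101.3, 47.1, 7.0), (566.6, -237.6, 91.2, 60.5, 88.6), (1029.1, -29.5, 1302.3, 115.6, 89.4)]
```

View pics/sc9c.png

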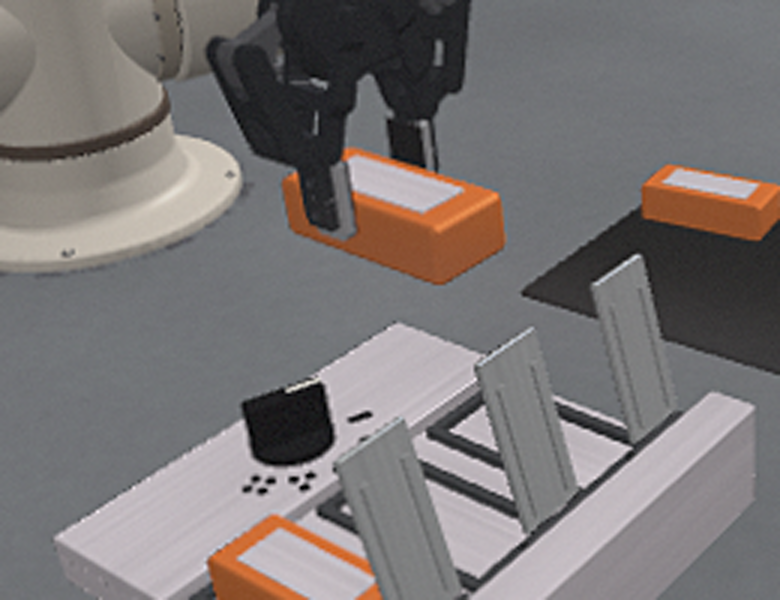

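>>> arm_command:
  motion:
    - [0,[0,-0.01,0.5],[0,0,0]]
    - [0,[0,0,0.6],[0,0,0]]
    - [0,[0,0,0.6],[0,0,0]]
    - [0,[0,0,0.6],[0,0,0]]
    - [0,[0,0,0.22],[0,0,0]]
    - [0,[0,0,0],[0,0,0]]
    - [0,[0,0,0],[0,0,0]]

```text
time: 25.65
ee_pos: [0.534, -0.1793, 0.05]
tcp_rot: [-180.0, 0.1, 178.6]
wrist_force: [0.4, 0.9, -1.9]
opening: 0.0447
```

```bash
python3 - <<'E'
from h import *
st(); rel(533.3,-178.7,30.2,178.7)
im=snap('top','top10.png'); crop(im,310,170,430,310,5,'enc10.png')
hsv=cv2.cvtColor(im,cv2.COLOR_BGR2HSV); m=cv2.inRange(hsv,(4,150,60),(18,255,255)); m[:, :335]=0;m[:,380:]=0; m[:190]=0
ys,xs=np.nonzero(m); print(xs.min(),xs.max(),ys.min(),ys.max())
for r in (212,215,218,250,253): print(r,np.nonzero(m[r])[0][[0,-1]])
z=0.0677
print(onz('top',[(360,ys.min()-.5),(360,ys.max()+.5),(xs.max()+.5,213)],z)*1000, onz('top',[(xs.min()-.5,213)],z-.03)*1000)
E
```

```text
t 25.65 pos [ 534.  -179.3   50. ] rot [-1.7996e+02  1.2000e-01  1.7862e+02] q [-18.6   7.   -7.8  75.1   0.  -17.2] F [ 0.4  0.9 -1.9] M [ 0.01 -0.   -0.01] open 44.7
-> turn z -0.01 units; then shift [0.011 0.009 0.33 ] max 0.33
349 370 211 255
212 [349 370]
215 [349 370]
218 [349 370]
250 [349 356]
253 [349 359]
[[ 591.64721831 -179.21735038   67.7       ]
 [ 494.63234384 -176.29003955   67.7       ]
 [ 585.67900486 -201.95481257   67.7       ]] [[ 587.45661292 -159.6295815    37.7       ]]
```

View pics/enc10.png

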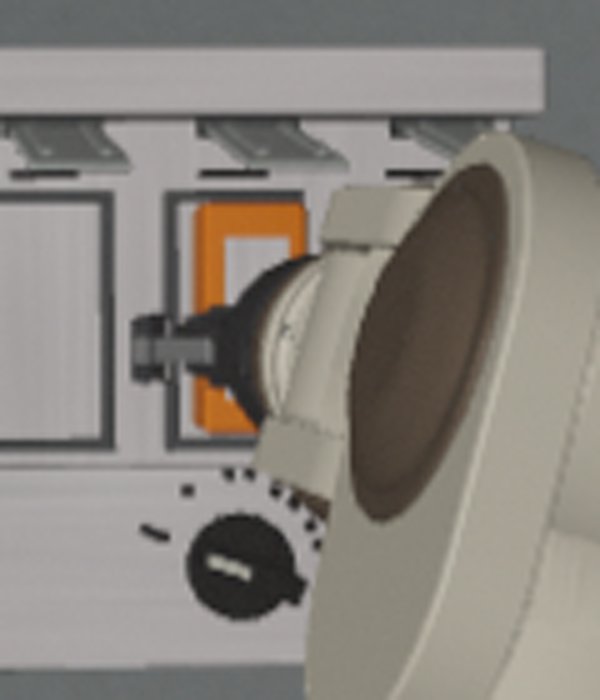

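>>> arm_command:
  motion:
    - [0,[0.022,0.012,0],[0,0,0]]
    - [0,[0,0,0.1],[0,0,0]]
    - [0,[0,0,0.1],[0,0,0]]
    - [0,[0,0,0.11],[0,0,0]]
    - [0,[0,0,0],[0,0,0]]
    - [0,[0,0,0],[0,0,0]]

```text
time: 26.45
ee_pos: [0.5318, -0.1784, 0.0302]
tcp_rot: [-180.0, 0.0, 178.6]
wrist_force: [-4.2, 0.8, 6.2]
opening: 0.0449
```

```bash
python3 - <<'E'
from h import *
st()
im=snap('top','top11.png'); crop(im,310,170,430,310,5,'enc11.png'); s=snap('scene','sc11.png'); crop(s,80,180,280,340,4,'sc11c.png')
E
```

```text
t 26.45 pos [ 531.8 -178.4   30.2] rot [-1.800e+02  2.000e-02  1.786e+02] q [-18.5   7.4  -9.6  73.    0.  -17.1] F [-4.2  0.8  6.2] M [0.26 0.55 0.07] open 44.9
```

View pics/enc11.png

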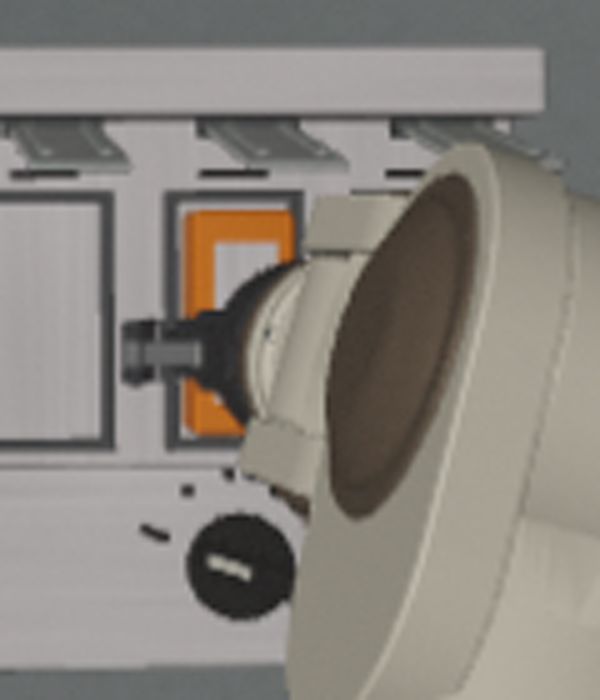

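View pics/sc11c.png

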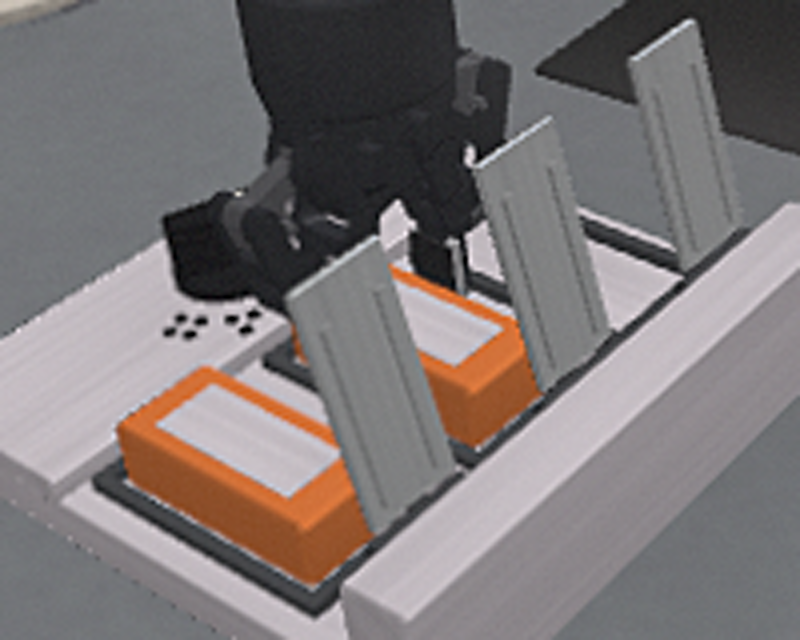

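>>> arm_command:
  motion:
    - [0.7,[0,0,0],[0,0,0]]
    - [0.7,[0,0,0],[0,0,0]]
    - [0.7,[0,0,0],[0,0,0]]
    - [0.7,[0,0,0],[0,0,0]]
    - [0.7,[0,0,-0.3],[0,0,0]]
    - [0.7,[0,0,-0.6],[0,0,0]]
    - [0.7,[0,0,-0.7],[0,0,0]]
    - [0.7,[0,0,-0.7],[0,0,0]]
    - [0.7,[0,0,-0.6],[0,0,0]]
    - [0.7,[0,0,0],[0,0,0]]

```text
time: 27.8
ee_pos: [0.5329, -0.1788, 0.2082]
tcp_rot: [-179.9, 0.3, 178.6]
wrist_force: [-0.2, 0.1, 0.3]
opening: 0.0602
```

```bash
python3 - <<'E'
from h import *
st()
im=snap('top','top12.png'); crop(im,290,170,430,310,5,'enc12.png');s=snap('scene','sc12.png'); crop(s,60,180,260,340,4,'sc12c.png'); print(drives(im)[:4]); rel(451.6,221.2,200,-173)
E
```

```text
t 27.8 pos [ 532.9 -178.8  208.2] rot [-179.9     0.35  178.6 ] q [-18.5   5.8   8.4  92.2   0.  -17.1] F [-0.2  0.1  0.3] M [-0.01  0.04 -0.01] open 60.2
[(460.6, 222.1, 101.3, 47.3, 7.0), (540.2, -179.1, 98.4, 47.4, -1.7), (1029.1, -29.5, 1302.3, 115.5, 89.4)]
-> turn z -1.4 units; then shift [0.516 6.774 0.072] max 6.77
```

View pics/sc12c.png

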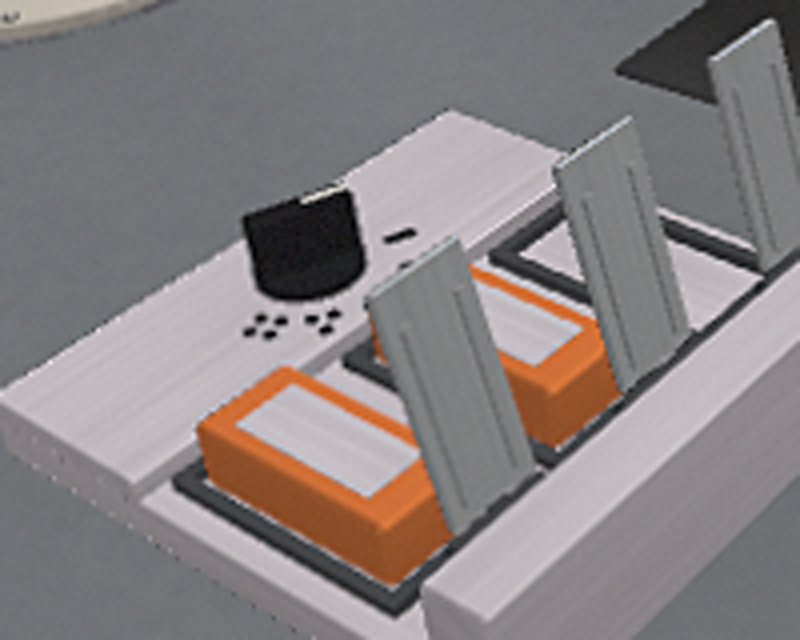

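Two drives are seated. Next the third.

>>> arm_command:
  motion:
    - [0.8,[0,0,0],[0,0,-0.7]]
    - [0.8,[0,0,0],[0,0,-0.7]]
    - [0.8,[0.05,0.68,0],[0,0,0]]
    - [0.8,[0.05,0.68,0],[0,0,0]]
    - [0.8,[0.05,0.68,0],[0,0,0]]
    - [0.8,[0.05,0.68,0],[0,0,0]]
    - [0.8,[0.05,0.68,0],[0,0,0]]
    - [0.8,[0.05,0.68,0],[0,0,0]]
    - [0.8,[0.05,0.68,0],[0,0,0]]
    - [0.8,[0.05,0.68,0],[0,0,0]]
    - [0.8,[0.05,0.68,0],[0,0,0]]
    - [0.8,[0.05,0.65,0],[0,0,0]]

```text
time: 29.4
ee_pos: [0.4515, 0.2222, 0.2026]
tcp_rot: [-180.0, -0.1, -173.0]
wrist_force: [1.6, -0.6, -0.5]
opening: 0.0685
```

>>> arm_command:
  motion:
    - [0.8,[0,0,0.4],[0,0,0]]
    - [0.8,[0,0,0.5],[0,0,0]]
    - [0.8,[0,0,0.5],[0,0,0]]
    - [0.8,[0,0,0],[0,0,0]]
    - [0.8,[0,0,0],[0,0,0]]

```text
time: 30.02
ee_pos: [0.4525, 0.2211, 0.1204]
tcp_rot: [180.0, 0.0, -173.0]
wrist_force: [0.8, -0.6, 0.1]
opening: 0.0683
```

```bash
python3 - <<'E'
from h import *
st(); rel(451.6,221.2,14,-173)
im=snap('top','top13.png'); print(drives(im)[:4]); crop(im,120,150,270,310,4,'pad13.png')
E
```

```text
t 30.02 pos [452.5 221.1 120.4] rot [ 1.8000e+02  1.0000e-02 -1.7301e+02] q [26.  -2.1 -9.4 82.7  0.  19. ] F [ 0.8 -0.6  0.1] M [ 0.03 -0.02 -0.  ] open 68.3
-> turn z -0.0 units; then shift [0.015 0.004 1.773] max 1.77
[(480.4, 224.6, 61.6, 47.3, 7.0), (537.7, -265.2, 99.8, 50.9, -0.0), (540.2, -179.1, 98.4, 47.4, -1.7), (1029.1, -29.5, 1302.3, 115.5, 89.4)]
```

View pics/pad13.png

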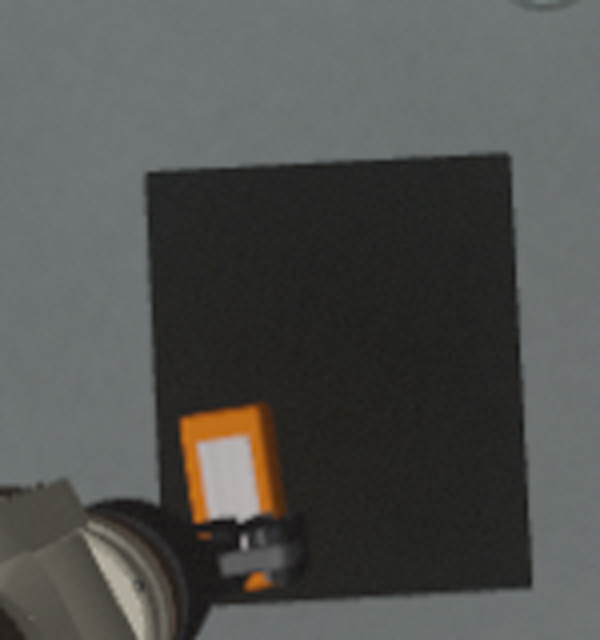

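>>> arm_command:
  motion:
    - [0.8,[0.01,0,0.5],[0,0,0]]
    - [0.8,[0,0,0.5],[0,0,0]]
    - [0.8,[0,0,0.4],[0,0,0]]
    - [0.8,[0,0,0.36],[0,0,0]]
    - [0.8,[0,0,0],[0,0,0]]
    - [0,[0,0,0],[0,0,0]]
    - [0,[0,0,0],[0,0,0]]
    - [0,[0,0,0],[0,0,0]]
    - [0,[0,0,0],[0,0,0]]
    - [0,[0,0,0],[0,0,0]]
  newtons: 50

```text
time: 31.32
ee_pos: [0.4529, 0.2215, 0.016]
tcp_rot: [179.9, 0.2, -173.0]
wrist_force: [-0.9, 0.2, 6.7]
opening: 0.045
```

```bash
python3 - <<'E'
from h import *
st()
E
```

```text
t 31.32 pos [452.9 221.5  16. ] rot [ 1.7995e+02  1.6000e-01 -1.7300e+02] q [ 26.1   0.1 -18.9  70.8  -0.   19.1] F [-0.9  0.2  6.7] M [-0.08  0.18 -0.03] open 45.0
```

>>> arm_command:
  motion:
    - [0,[0,0,-0.3],[0,0,0]]
    - [0,[0,0,-0.6],[0,0,0]]
    - [0,[0,0,-0.8],[0,0,0]]
    - [0,[0,0,-0.8],[0,0,0]]
    - [0,[0,0,-0.6],[0,0,0.7]]
    - [0,[0,0,0],[0,0,0.7]]
    - [0,[0,0,0],[0,0,0]]
    - [0,[0,0,0],[0,0,0]]

```text
time: 32.33
ee_pos: [0.4517, 0.2209, 0.2001]
tcp_rot: [-180.0, -0.0, 178.7]
wrist_force: [-0.1, 1.0, -1.5]
opening: 0.0446
```

```bash
python3 - <<'E'
from h import *
st(); rel(534.3,-92.8,200,178.7)
E
```

```text
t 32.33 pos [451.7 220.9 200.1] rot [-1.7999e+02 -2.0000e-02  1.7869e+02] q [26.1 -2.  -0.5 91.5  0.  27.4] F [-0.1  1.  -1.5] M [0.02 0.05 0.01] open 44.6
-> turn z -0.0 units; then shift [-1.495e+00 -5.196e+00  2.000e-03] max 5.2
```

>>> arm_command:
  motion:
    - [0,[-0.15,-0.52,0],[0,0,0]]
    - [0,[-0.15,-0.52,0],[0,0,0]]
    - [0,[-0.15,-0.52,0],[0,0,0]]
    - [0,[-0.15,-0.52,0],[0,0,0]]
    - [0,[-0.15,-0.52,0],[0,0,0]]
    - [0,[-0.15,-0.52,0],[0,0,0]]
    - [0,[-0.15,-0.52,0],[0,0,0]]
    - [0,[-0.15,-0.52,0],[0,0,0]]
    - [0,[-0.15,-0.52,0],[0,0,0]]
    - [0,[-0.14,-0.52,0],[0,0,0]]
    - [0,[0,0,0],[0,0,0]]
    - [0,[0,0,0],[0,0,0]]

```text
time: 33.83
ee_pos: [0.5333, -0.0927, 0.1998]
tcp_rot: [180.0, -0.1, 178.6]
wrist_force: [-0.5, -0.0, -1.1]
opening: 0.0448
```

```bash
python3 - <<'E'
from h import *
st()
s=snap('scene','sc14.png'); crop(s,40,80,300,280,3,'sc14c.png')
E
```

```text
t 33.83 pos [533.3 -92.7 199.8] rot [ 1.7998e+02 -5.0000e-02  1.7862e+02] q [-9.9  3.3  4.8 91.6  0.  -8.5] F [-0.5 -0.  -1.1] M [0.06 0.03 0.  ] open 44.8
```

View pics/sc14c.png

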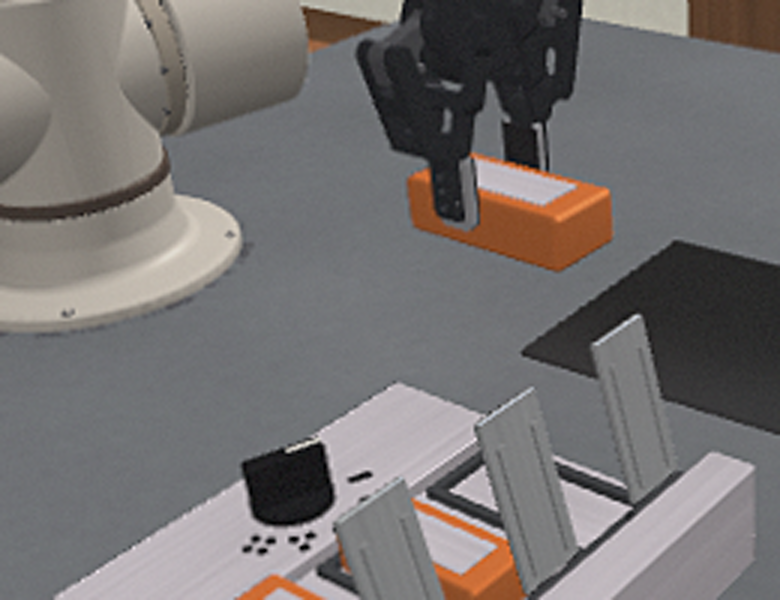

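>>> arm_command:
  motion:
    - [0,[0,0,0.5],[0,0,0]]
    - [0,[0,0,0.6],[0,0,0]]
    - [0,[0,0,0.6],[0,0,0]]
    - [0,[0,0,0.6],[0,0,0]]
    - [0,[0,0,0.22],[0,0,0]]
    - [0,[0,0,0],[0,0,0]]
    - [0,[0,0,0],[0,0,0]]

```text
time: 34.75
ee_pos: [0.5345, -0.093, 0.0506]
tcp_rot: [-180.0, 0.1, 178.6]
wrist_force: [-0.8, 0.1, -1.9]
opening: 0.0452
```

```bash
python3 - <<'E'
from h import *
st()
im=snap('top','top15.png'); crop(im,290,170,430,310,5,'enc15.png')
hsv=cv2.cvtColor(im,cv2.COLOR_BGR2HSV); m=cv2.inRange(hsv,(4,150,60),(18,255,255)); m[:, :295]=0;m[:,340:]=0; m[:190]=0
ys,xs=np.nonzero(m); print(xs.min(),xs.max(),ys.min(),ys.max())
for r in (212,215,218,250,253): print(r,np.nonzero(m[r])[0][[0,-1]])
z=0.069
print(onz('top',[(320,ys.min()-.5),(320,ys.max()+.5),(xs.max()+.5,213)],z)*1000, onz('top',[(xs.min()-.5,213)],z-.03)*1000)
E
```

```text
t 34.75 pos [534.5 -93.   50.6] rot [-1.7998e+02  1.3000e-01  1.7862e+02] q [ -9.9   4.2 -10.7  74.9   0.   -8.5] F [-0.8  0.1 -1.9] M [ 0.01 -0.02  0.01] open 45.2
310 315 212 231
212 [311 315]
215 [310 314]
218 [310 314]Traceback (most recent call last):
  File "<stdin>", line 6, in <module>
IndexError: index 0 is out of bounds for axis 0 with size 0
```

View pics/enc15.png

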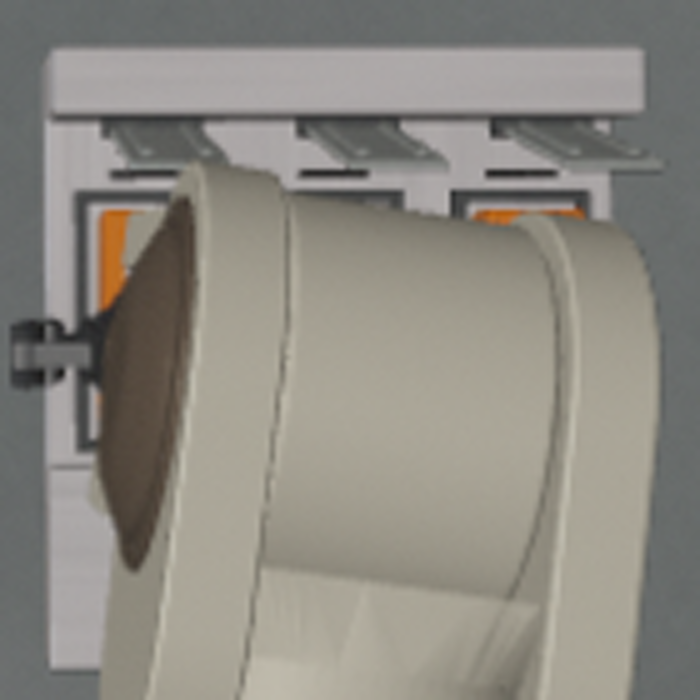

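```bash
python3 - <<'E'
from h import *
print(onz('top',[(313,211.5)],.0696)*1000,onz('top',[(309.5,215)],.0396)*1000, onz('top',[(348.5,213)],.0377)*1000)
s=snap('scene','sc15.png'); crop(s,80,160,280,320,4,'sc15c.png')
E
```

```text
[[591.92958606 -77.06048845  69.6       ]] [[585.12235425 -72.1267536   39.6       ]] [[ 587.45661292 -159.6295815    37.7       ]]
```

View pics/sc15c.png

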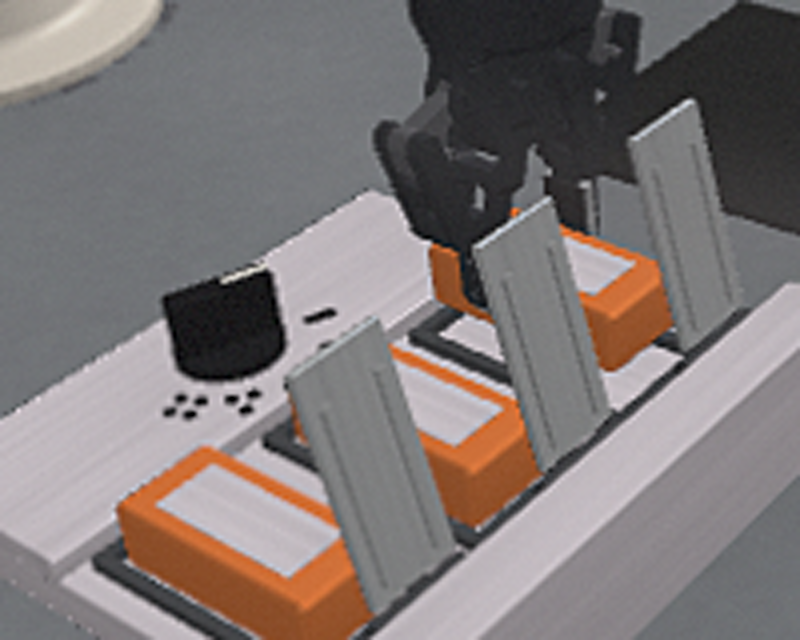

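>>> arm_command:
  motion:
    - [0,[-0.022,0,0],[0,0,0]]
    - [0,[0,0,0.1],[0,0,0]]
    - [0,[0,0,0.1],[0,0,0]]
    - [0,[0,0,0.1],[0,0,0]]
    - [0,[0,0,0.02],[0,0,0]]
    - [0,[0,0,0],[0,0,0]]
    - [0,[0,0,0],[0,0,0]]

```text
time: 35.72
ee_pos: [0.5348, -0.0931, 0.031]
tcp_rot: [-180.0, 0.0, 178.6]
wrist_force: [-7.7, 0.4, 13.2]
opening: 0.045
```

```bash
python3 - <<'E'
from h import *
st()
s=snap('scene','sc16.png'); crop(s,80,160,280,320,4,'sc16c.png')
E
```

```text
t 35.73 pos [534.8 -93.1  31. ] rot [-1.800e+02  3.000e-02  1.786e+02] q [ -9.9   4.9 -12.2  72.9   0.   -8.5] F [-7.7  0.4 13.2] M [0.33 1.41 0.07] open 45.0
```

View pics/sc16c.png

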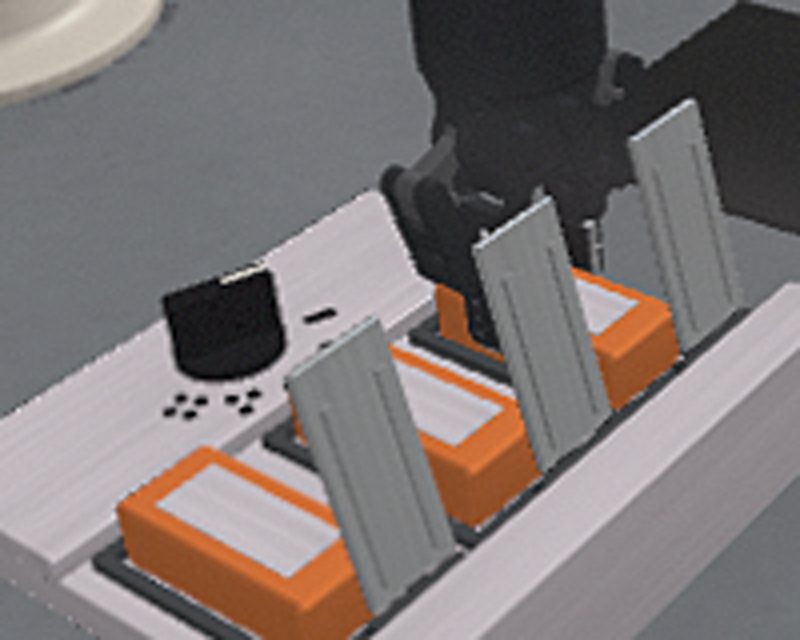

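>>> arm_command:
  motion:
    - [0.7,[0,0,-0.01],[0,0,0]]
    - [0.7,[0,0,0],[0,0,0]]
    - [0.7,[0,0,0],[0,0,0]]
    - [0.7,[0,0,0],[0,0,0]]
    - [0.7,[0,0,-0.3],[0,0,0]]
    - [0.7,[0,0,-0.6],[0,0,0]]
    - [0.7,[0,0,-0.7],[0,0,0]]
    - [0.7,[0,0,-0.7],[0,0,0]]
    - [0.7,[0,0,-0.6],[0,0,0]]
    - [0.7,[0,0,0],[0,0,0]]

```text
time: 37.02
ee_pos: [0.5361, -0.0933, 0.2087]
tcp_rot: [-179.9, 0.3, 178.6]
wrist_force: [0.9, 0.0, 0.0]
opening: 0.0597
```

>>> arm_command:
  motion:
    - [0.3,[0,-0.6,0],[0,0,0]]
    - [0,[0,-0.6,0],[0,0,0]]
    - [0,[0,-0.6,0],[0,0,0]]
    - [0,[0,-0.6,0],[0,0,0]]
    - [0,[0,-0.47,0],[0,0,0]]
    - [0,[0,0,0],[0,0,0]]

```text
time: 37.78
ee_pos: [0.5302, -0.2666, 0.2035]
tcp_rot: [180.0, -0.1, 178.5]
wrist_force: [0.3, -0.1, -0.4]
opening: -0.0001
```

```bash
python3 - <<'E'
from h import *
st()
s=snap('scene','sc17.png'); crop(s,80,160,280,320,4,'sc17c.png'); im=snap('top','top17.png'); crop(im,290,170,430,310,5,'enc17.png'); print(drives(im)[:4])
E
```

```text
t 37.77 pos [ 530.2 -266.6  203.5] rot [ 1.7998e+02 -7.0000e-02  1.7846e+02] q [-26.7  10.6  13.3  92.7  -0.  -25.2] F [ 0.3 -0.1 -0.4] M [ 0.03 -0.01 -0.01] open -0.1
[(537.7, -264.9, 99.5, 50.6, -0.4), (540.2, -179.1, 98.4, 47.4, -1.7), (542.4, -93.7, 98.0, 42.5, -1.6), (1029.2, -29.5, 1302.3, 115.4, 89.4)]
```

View pics/sc17c.png

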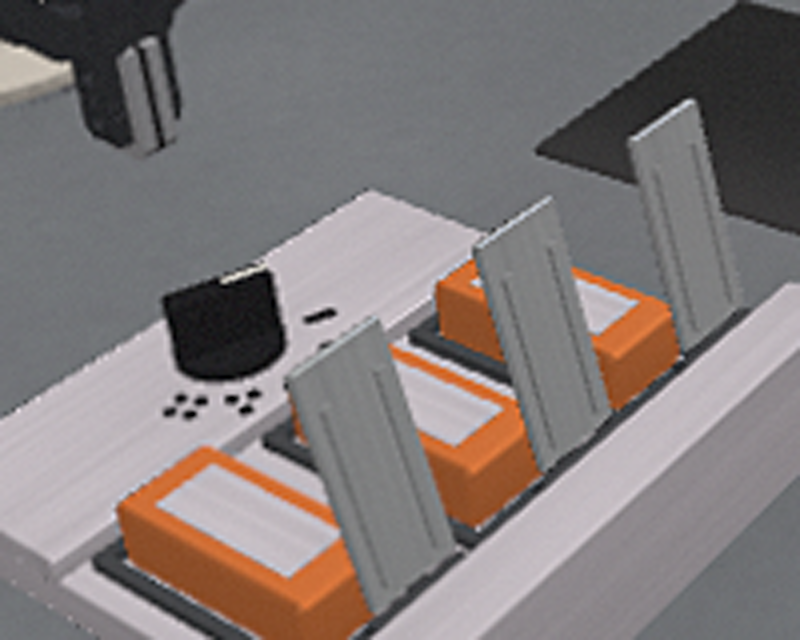

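View pics/enc17.png

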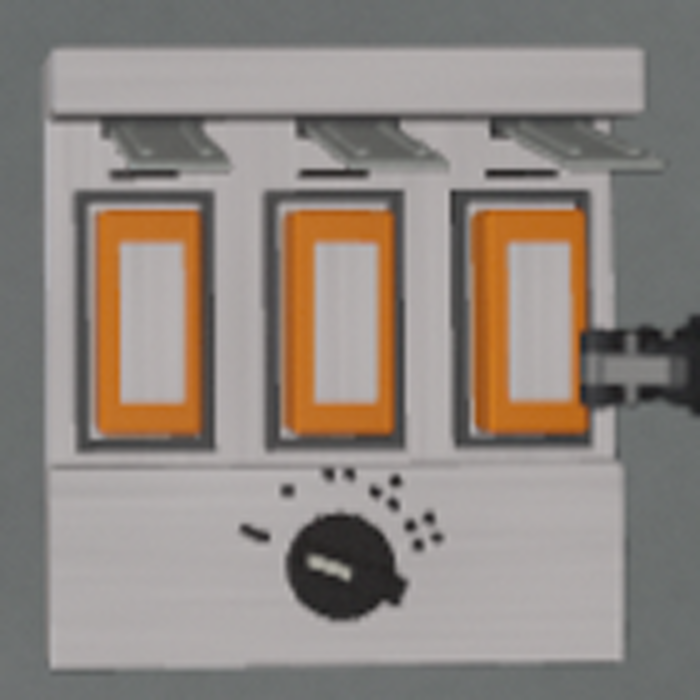

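```bash
python3 - <<'E'
from h import *
for a,b in (((125,168),(230,168)),):pass
E1=[(570,169),(662,165),(352,171),(447,166),(128,170),(231,171)]
print(np.round(onz('top',[(290+x/5-.4,170+y/5-.4) for x,y in E1],.153)*1000,1))
for n,(bx,by) in {3:(540,-264.8),2:(541.9,-178.8),1:(543.9,-92.9)}.items():
    a=np.radians(-1.3); ux=np.array([np.cos(a),np.sin(a)]); H=np.array([bx,by])+85*ux
    print(n,'H',H.round(1),'edge',(H-21.9*ux).round(1))
    for th in (1.35,1.2,1.0,.8,.6,.4,.2,.1,0):
        r=-92*np.cos(th)+2*np.sin(th)+11; p=H+r*ux; print(round(th,2),p.round(1),round(56+92*np.sin(th)+2*np.cos(th),1))
E
```

```text
[[ 601.4 -248.   153. ]
 [ 602.1 -284.9  153. ]
 [ 602.6 -161.3  153. ]
 [ 603.7 -199.   153. ]
 [ 605.1  -73.3  153. ]
 [ 603.8 -113.7  153. ]]
3 H [ 625.  -266.7] edge [ 603.1 -266.2]
1.35 [ 617.8 -266.6] 146.2
1.2 [ 604.5 -266.3] 142.5
1.0 [ 588.  -265.9] 134.5
0.8 [ 573.3 -265.6] 123.4
0.6 [ 561.2 -265.3] 109.6
0.4 [ 552.  -265.1] 93.7
0.2 [ 546.2 -264.9] 76.2
0.1 [ 544.7 -264.9] 67.2
0 [ 544.  -264.9] 58.0
2 H [ 626.9 -180.7] edge [ 605.  -180.2]
1.35 [ 619.7 -180.6] 146.2
1.2 [ 606.4 -180.3] 142.5
1.0 [ 589.9 -179.9] 134.5
0.8 [ 575.2 -179.6] 123.4
0.6 [ 563.1 -179.3] 109.6
0.4 [ 553.9 -179.1] 93.7
0.2 [ 548.1 -178.9] 76.2
0.1 [ 546.6 -178.9] 67.2
0 [ 545.9 -178.9] 58.0
1 H [628.9 -94.8] edge [607.  -94.3]
1.35 [621.7 -94.7] 146.2
1.2 [608.4 -94.4] 142.5
1.0 [591.9 -94. ] 134.5
0.8 [577.2 -93.7] 123.4
0.6 [565.1 -93.4] 109.6
0.4 [555.9 -93.2] 93.7
0.2 [550.1 -93. ] 76.2
0.1 [548.6 -93. ] 67.2
0 [547.9 -93. ] 58.0
```

>>> arm_command:
  motion:
    - [0,[-0.44,0,0],[0,0,0]]
    - [0,[-0.44,0,0],[0,0,0]]
    - [0,[-0.44,0,0],[0,0,0]]
    - [0,[-0.43,0,0],[0,0,0]]
    - [0,[0,0,0],[0,0,0]]
    - [0,[0,0,0.5],[0,0,0]]
    - [0,[0,0,0.5],[0,0,0]]
    - [0,[0,0,0],[0,0,0]]

```text
time: 38.88
ee_pos: [0.634, -0.2666, 0.1422]
tcp_rot: [179.9, -0.2, 178.6]
wrist_force: [-0.1, 1.3, 0.8]
opening: 0.0004
```

```bash
python3 - <<'E'
from h import *
st()
s=snap('scene','sc18.png'); crop(s,80,130,280,290,4,'sc18c.png')
E
```

```text
t 38.88 pos [ 634.  -266.6  142.2] rot [179.91  -0.23 178.63] q [-22.8  23.9  23.   89.3   0.  -21.4] F [-0.1  1.3  0.8] M [0.07 0.01 0.04] open 0.4
```

View pics/sc18c.png

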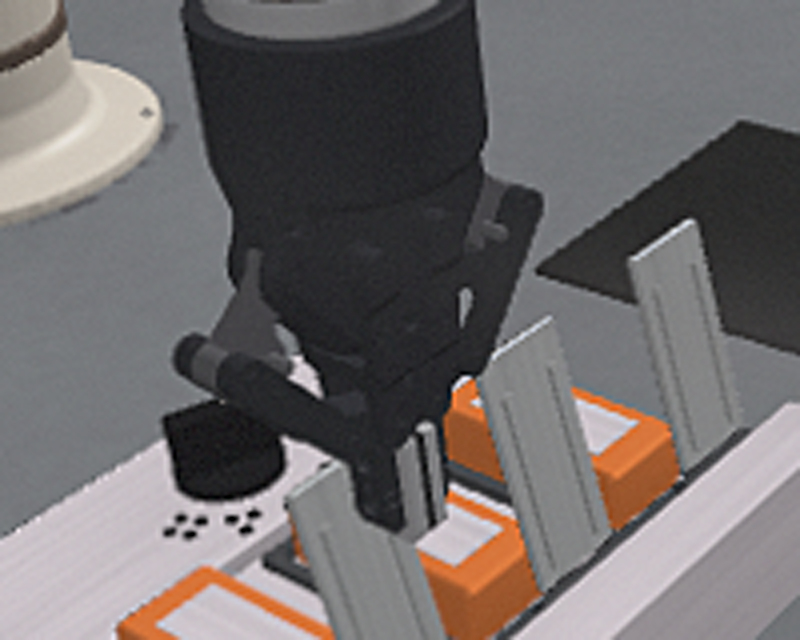

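```bash
python3 - <<'E'
from h import *
P=proj('scene',np.array([[.634,-.2666,.142],[.623,-.252,.142],[.623,-.281,.142],[.603,-.246,.1536],[.603,-.286,.1536]])); print(((P-[80,130])*4).round())
E
```

```text
[[406. 521.]
 [411. 486.]
 [348. 534.]
 [373. 428.]
 [283. 492.]]
```

>>> arm_command:
  motion:
    - [0,[0.28,0,0],[0,0,0]]
    - [0,[0.23,0,0.03],[0,0,0]]
    - [0,[0.27,0,0.12],[0,0,0]]
    - [0,[0.25,0,0.18],[0,0,0]]
    - [0,[0.2,0,0.23],[0,0,0]]
    - [0,[0.15,0,0.27],[0,0,0]]
    - [0,[0.1,0,0.28],[0,0,0]]
    - [0,[0,0,0],[0,0,0]]

```text
time: 39.92
ee_pos: [0.5467, -0.2656, 0.0789]
tcp_rot: [-180.0, 0.0, 178.6]
wrist_force: [-0.7, 0.4, 0.6]
opening: 0.0001
```

```bash
python3 - <<'E'
from h import *
st()
s=snap('scene','sc19.png'); crop(s,80,150,280,310,4,'sc19c.png')
E
```

```text
t 39.92 pos [ 546.7 -265.6   78.9] rot [-1.7998e+02  4.0000e-02  1.7859e+02] q [-25.9  12.5   1.7  79.1  -0.  -24.5] F [-0.7  0.4  0.6] M [0.03 0.03 0.  ] open 0.1
```

View pics/sc19c.png

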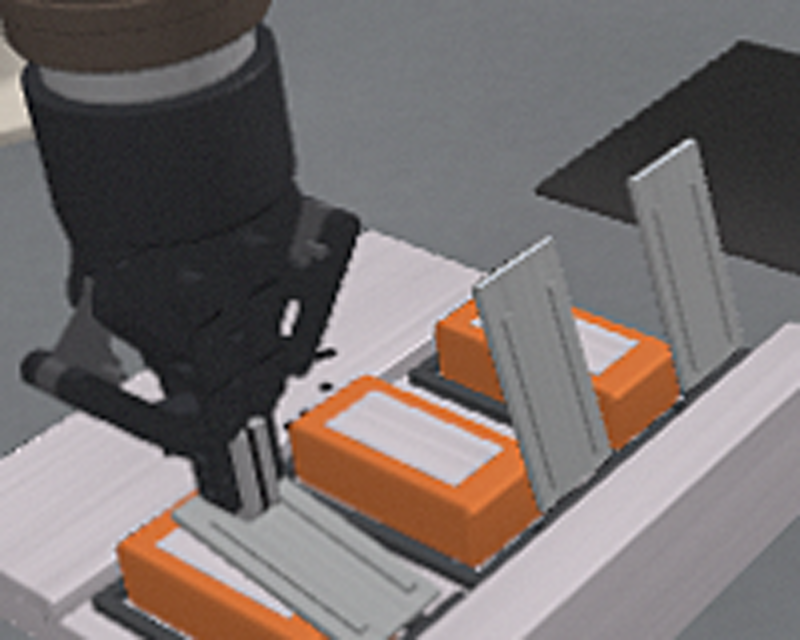

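>>> arm_command:
  motion:
    - [0,[0.02,0,0.12],[0,0,0]]
    - [0,[0.02,0,0.12],[0,0,0]]
    - [0,[0,0,0.1],[0,0,0]]
    - [0,[0,0,0.04],[0,0,0]]
    - [0,[0,0,0],[0,0,0]]
    - [0,[0,0,0],[0,0,0]]

```text
time: 40.72
ee_pos: [0.5446, -0.2656, 0.0559]
tcp_rot: [-180.0, 0.0, 178.6]
wrist_force: [-3.6, 0.8, 10.8]
opening: -0.0001
```

```bash
python3 - <<'E'
from h import *
st()
E
```

```text
t 40.73 pos [ 544.6 -265.6   55.9] rot [-1.7998e+02  4.0000e-02  1.7860e+02] q [-26.   12.7  -0.6  76.6  -0.  -24.6] F [-3.6  0.8 10.8] M [0.24 0.75 0.06] open -0.1
```

>>> arm_command:
  motion:
    - [0,[0,0,0.03],[0,0,0]]
    - [0,[0,0,0],[0,0,0]]
    - [0,[0,0,-0.2],[0,0,0]]
    - [0,[0,0,-0.6],[0,0,0]]
    - [0,[0,0,-0.7],[0,0,0]]
    - [0,[0,0,-0.7],[0,0,0]]
    - [0,[0,0,-0.3],[0,0,0]]
    - [0,[0,0,0],[0,0,0]]

```text
time: 41.72
ee_pos: [0.5451, -0.2658, 0.2042]
tcp_rot: [-180.0, 0.1, 178.6]
wrist_force: [1.3, -0.4, -0.9]
opening: -0.0002
```

```bash
python3 - <<'E'
from h import *
st(); rel(636,-180.9,200,178.6)
s=snap('scene','sc20.png'); crop(s,80,150,280,310,4,'sc20c.png')
E
```

```text
t 41.73 pos [ 545.1 -265.8  204.2] rot [-1.7995e+02  1.1000e-01  1.7860e+02] q [-26.   12.3  15.3  92.9   0.  -24.6] F [ 1.3 -0.4 -0.9] M [ 0.02  0.05 -0.01] open -0.2
-> turn z 0.0 units; then shift [-1.479  1.451  0.07 ] max 1.48
```

View pics/sc20c.png

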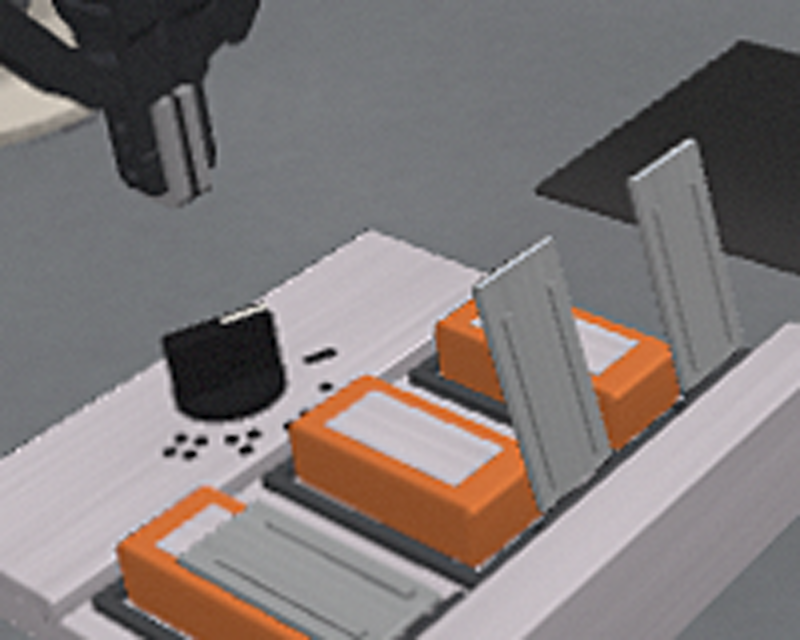

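>>> arm_command:
  motion:
    - [0,[-0.37,0.36,0],[0,0,0]]
    - [0,[-0.37,0.36,0],[0,0,0]]
    - [0,[-0.37,0.36,0],[0,0,0]]
    - [0,[-0.37,0.37,0],[0,0,0]]
    - [0,[0,0,0],[0,0,0]]
    - [0,[0,0,0.5],[0,0,0]]
    - [0,[0,0,0.5],[0,0,0]]
    - [0,[0,0,0],[0,0,0]]

```text
time: 42.78
ee_pos: [0.6334, -0.1809, 0.1396]
tcp_rot: [179.9, -0.3, 178.6]
wrist_force: [-0.6, -0.8, 0.1]
opening: 0.0005
```

```bash
python3 - <<'E'
from h import *
st(); rel(636,-180.9,142.5,178.6)
E
```

```text
t 42.77 pos [ 633.4 -180.9  139.6] rot [179.92  -0.33 178.57] q [-15.9  19.7  17.1  87.8  -0.  -14.5] F [-0.6 -0.8  0.1] M [ 0.04 -0.03  0.02] open 0.5
-> turn z -0.01 units; then shift [-0.044  0.001 -0.048] max 0.05
```

>>> arm_command:
  motion:
    - [0,[0.28,0,0],[0,0,0]]
    - [0,[0.23,0,0.03],[0,0,0]]
    - [0,[0.27,0,0.12],[0,0,0]]
    - [0,[0.25,0,0.18],[0,0,0]]
    - [0,[0.2,0,0.23],[0,0,0]]
    - [0,[0.15,0,0.27],[0,0,0]]
    - [0,[0.1,0,0.28],[0,0,0]]
    - [0,[0,0,0],[0,0,0]]

```text
time: 43.78
ee_pos: [0.5461, -0.1789, 0.0769]
tcp_rot: [-180.0, -0.0, 178.6]
wrist_force: [-1.0, 0.3, 1.1]
opening: 0.0
```

```bash
python3 - <<'E'
from h import *
st(); rel(545.9,-179,58,178.6)
s=snap('scene','sc21.png'); crop(s,80,150,280,310,4,'sc21c.png')
E
```

```text
t 43.77 pos [ 546.1 -178.9   76.9] rot [-1.8000e+02 -2.0000e-02  1.7857e+02] q [-18.1   8.1  -3.5  78.3  -0.  -16.7] F [-1.   0.3  1.1] M [0.   0.12 0.04] open 0.0
-> turn z -0.01 units; then shift [ 0.004 -0.001  0.315] max 0.31
```

View pics/sc21c.png

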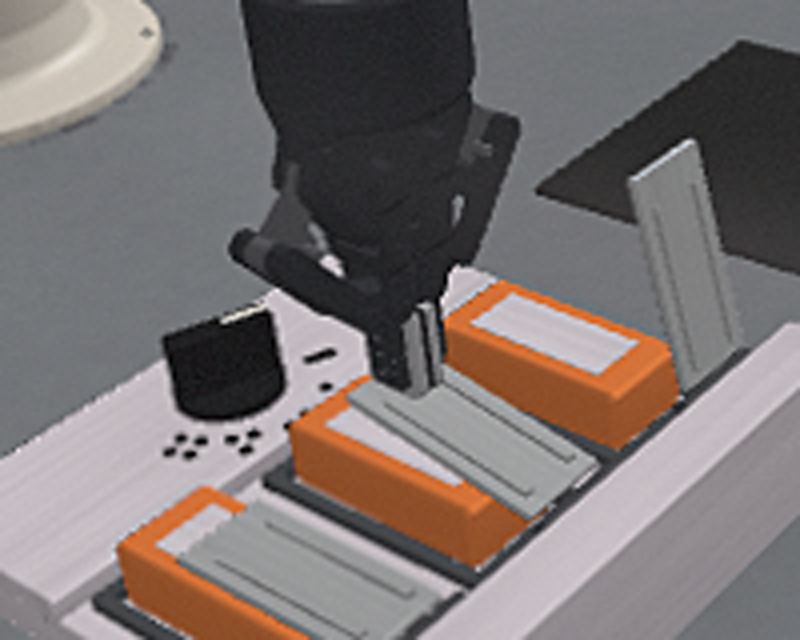

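>>> arm_command:
  motion:
    - [0,[0,0,0.12],[0,0,0]]
    - [0,[0,0,0.12],[0,0,0]]
    - [0,[0,0,0.1],[0,0,0]]
    - [0,[0,0,0.04],[0,0,0]]
    - [0,[0,0,0],[0,0,0]]
    - [0,[0,0,0],[0,0,0]]

```text
time: 44.58
ee_pos: [0.5468, -0.1786, 0.055]
tcp_rot: [-180.0, 0.1, 178.6]
wrist_force: [-5.9, 1.0, 14.4]
opening: -0.0
```

>>> arm_command:
  motion:
    - [0,[0,0,0],[0,0,0]]
    - [0,[0,0,-0.2],[0,0,0]]
    - [0,[0,0,-0.6],[0,0,0]]
    - [0,[0,0,-0.7],[0,0,0]]
    - [0,[0,0,-0.7],[0,0,0]]
    - [0,[0,0,-0.3],[0,0,0]]
    - [0,[0,0,0],[0,0,0]]

```text
time: 45.45
ee_pos: [0.5473, -0.1787, 0.2048]
tcp_rot: [-180.0, 0.1, 178.6]
wrist_force: [0.4, -1.3, -1.2]
opening: -0.0001
```

```bash
python3 - <<'E'
from h import *
st(); rel(638,-95,200,178.6)
s=snap('scene','sc22.png'); crop(s,80,150,280,310,4,'sc22c.png')
E
```

```text
t 45.45 pos [ 547.3 -178.7  204.8] rot [-1.7997e+02  1.2000e-01  1.7861e+02] q [-18.1   7.9  10.4  92.3   0.  -16.7] F [ 0.4 -1.3 -1.2] M [0.02 0.   0.04] open -0.1
-> turn z 0.0 units; then shift [-1.476  1.432  0.08 ] max 1.48
```

View pics/sc22c.png

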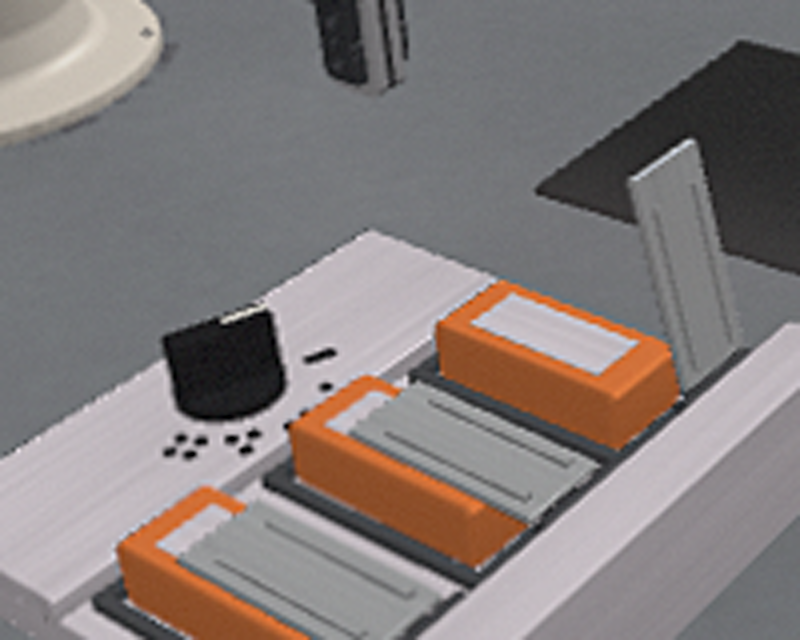

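>>> arm_command:
  motion:
    - [0,[-0.37,0.36,0],[0,0,0]]
    - [0,[-0.37,0.36,0],[0,0,0]]
    - [0,[-0.37,0.36,0],[0,0,0]]
    - [0,[-0.37,0.35,0],[0,0,0]]
    - [0,[0,0,0],[0,0,0]]
    - [0,[0,0,0.5],[0,0,0]]
    - [0,[0,0,0.5],[0,0,0]]
    - [0,[0,0,0],[0,0,0]]

```text
time: 46.5
ee_pos: [0.6354, -0.0953, 0.1404]
tcp_rot: [180.0, -0.3, 178.6]
wrist_force: [-0.8, -0.2, 0.6]
opening: 0.0
```

```bash
python3 - <<'E'
from h import *
st(); rel(638,-95,142.5,178.6)
E
```

```text
t 46.5 pos [635.4 -95.3 140.4] rot [179.97  -0.33 178.57] q [-8.5 17.3 14.3 87.3 -0.  -7.1] F [-0.8 -0.2  0.6] M [-0.08  0.05 -0.01] open 0.0
-> turn z -0.0 units; then shift [-0.043  0.007 -0.035] max 0.04
```

>>> arm_command:
  motion:
    - [0,[0.28,0,0],[0,0,0]]
    - [0,[0.23,0,0.03],[0,0,0]]
    - [0,[0.27,0,0.12],[0,0,0]]
    - [0,[0.25,0,0.18],[0,0,0]]
    - [0,[0.2,0,0.23],[0,0,0]]
    - [0,[0.15,0,0.27],[0,0,0]]
    - [0,[0.1,0,0.28],[0,0,0]]
    - [0,[0,0,0],[0,0,0]]

```text
time: 47.5
ee_pos: [0.5481, -0.0931, 0.0774]
tcp_rot: [-180.0, -0.0, 178.6]
wrist_force: [-0.5, -1.4, 2.0]
opening: 0.0
```

```bash
python3 - <<'E'
from h import *
st(); rel(547.9,-93,58,178.6)
s=snap('scene','sc23.png'); crop(s,80,150,280,310,4,'sc23c.png')
E
```

```text
t 47.5 pos [548.1 -93.1  77.4] rot [-1.8000e+02 -3.0000e-02  1.7857e+02] q [-9.6  5.6 -6.3 78.2 -0.  -8.2] F [-0.5 -1.4  2. ] M [-0.    0.14  0.06] open 0.0
-> turn z -0.0 units; then shift [0.004 0.002 0.324] max 0.32
```

View pics/sc23c.png

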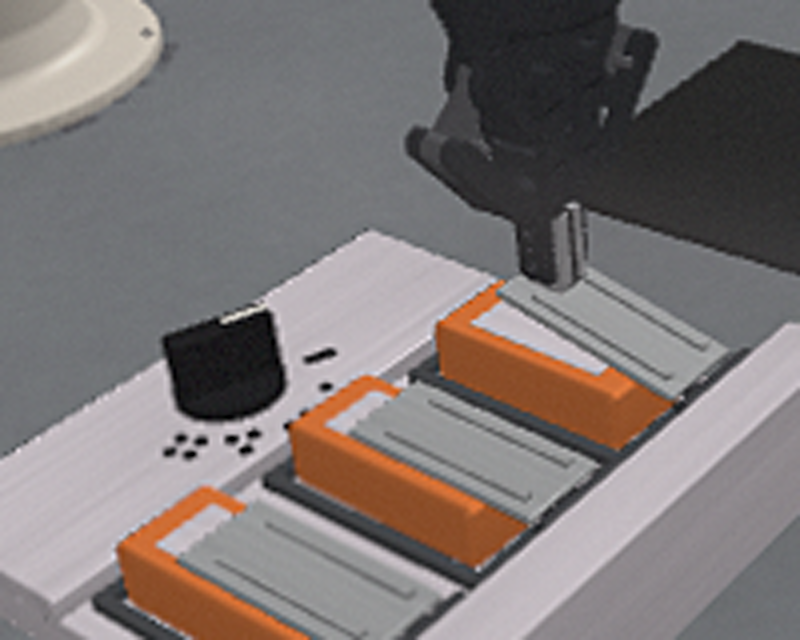

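>>> arm_command:
  motion:
    - [0,[0,0,0.12],[0,0,0]]
    - [0,[0,0,0.12],[0,0,0]]
    - [0,[0,0,0.1],[0,0,0]]
    - [0,[0,0,0.04],[0,0,0]]
    - [0,[0,0,0],[0,0,0]]
    - [0,[0,0,0],[0,0,0]]

```text
time: 48.3
ee_pos: [0.549, -0.0929, 0.0554]
tcp_rot: [-180.0, 0.1, 178.6]
wrist_force: [-4.8, -0.2, 12.9]
opening: -0.0003
```

>>> arm_command:
  motion:
    - [0,[0,0,0],[0,0,0]]
    - [0,[0,0,-0.2],[0,0,0]]
    - [0,[0,0,-0.6],[0,0,0]]
    - [0,[0,0,-0.7],[0,0,0]]
    - [0,[0,0,-0.7],[0,0,0]]
    - [0,[0,0,-0.3],[0,0,0]]
    - [0.45,[0,0,0],[0,0,-0.96]]
    - [0.45,[0,0,0],[0,0,-0.96]]
    - [0.45,[0,0,0],[0,0,-0.96]]
    - [0.45,[0,0,0],[0,0,-0.96]]
    - [0.45,[0,0,0],[0,0,-0.96]]
    - [0.45,[0,0,0],[0,0,-0.96]]

```text
time: 49.8
ee_pos: [0.5488, -0.0927, 0.2041]
tcp_rot: [180.0, -0.0, -146.6]
wrist_force: [0.2, -0.6, 0.6]
opening: 0.0383
```

>>> arm_command:
  motion:
    - [0.45,[0,0,0],[0,0,-0.96]]
    - [0.45,[0,0,0],[0,0,-0.96]]
    - [0.45,[0,0,0],[0,0,-0.96]]
    - [0.45,[0,0,0],[0,0,-0.96]]
    - [0.45,[0,0,0],[0,0,-0.96]]
    - [0.45,[0,0,0],[0,0,-0.96]]
    - [0.45,[0,0,0],[0,0,0]]

```text
time: 50.68
ee_pos: [0.5488, -0.0928, 0.2041]
tcp_rot: [180.0, -0.0, -112.3]
wrist_force: [-0.9, -0.8, -0.5]
opening: 0.0386
```

```bash
python3 - <<'E'
from h import *
st(); rel(432,-176.8,120,-112.3)
s=snap('scene','sc24.png'); crop(s,60,150,300,330,3,'sc24c.png')
E
```

```text
t 50.67 pos [548.8 -92.8 204.1] rot [ 179.98   -0.   -112.31] q [ -9.6   5.4   7.5  92.1   0.  -77.3] F [-0.9 -0.8 -0.5] M [-0.03  0.01 -0.  ] open 38.6
-> turn z -0.0 units; then shift [2.034 1.269 1.402] max 2.03
```

View pics/sc24c.png

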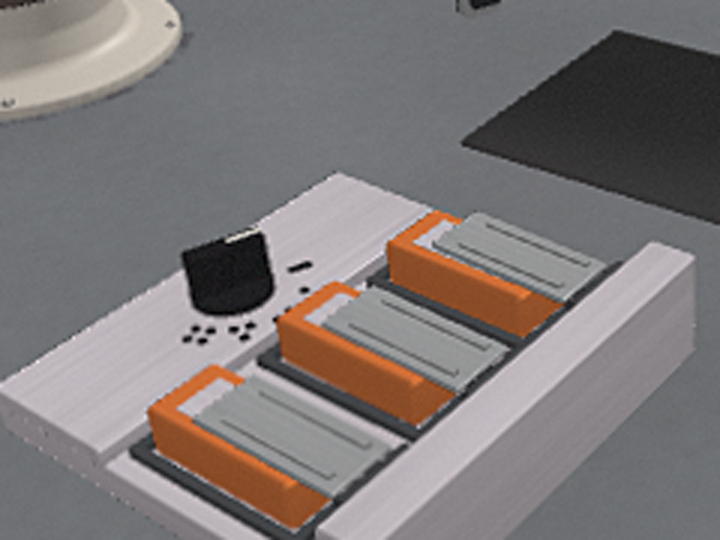

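>>> arm_command:
  motion:
    - [0.45,[0.41,0.25,0],[0,0,0]]
    - [0.45,[0.41,0.26,0],[0,0,0]]
    - [0.45,[0.41,0.25,0],[0,0,0]]
    - [0.45,[0.41,0.26,0.4],[0,0,0]]
    - [0.45,[0.4,0.25,0.5],[0,0,0]]
    - [0.45,[0,0,0.5],[0,0,0]]
    - [0.45,[0,0,0],[0,0,0]]
    - [0.45,[0,0,0],[0,0,0]]

```text
time: 51.72
ee_pos: [0.4324, -0.1772, 0.1215]
tcp_rot: [-179.9, 0.0, -112.3]
wrist_force: [0.4, -0.1, 0.5]
opening: 0.0382
```

```bash
python3 - <<'E'
from h import *
st(); rel(432,-176.8,41.5,-112.3)
im=snap('top','top25.png'); crop(im,290,170,430,310,5,'enc25.png')
E
```

```text
t 51.73 pos [ 432.4 -177.2  121.5] rot [-179.94    0.   -112.31] q [-22.3  -7.2 -14.   83.1   0.  -90. ] F [ 0.4 -0.1  0.5] M [ 0.04 -0.02 -0.02] open 38.2
-> turn z -0.0 units; then shift [-0.004  0.009  1.333] max 1.33
```

View pics/enc25.png

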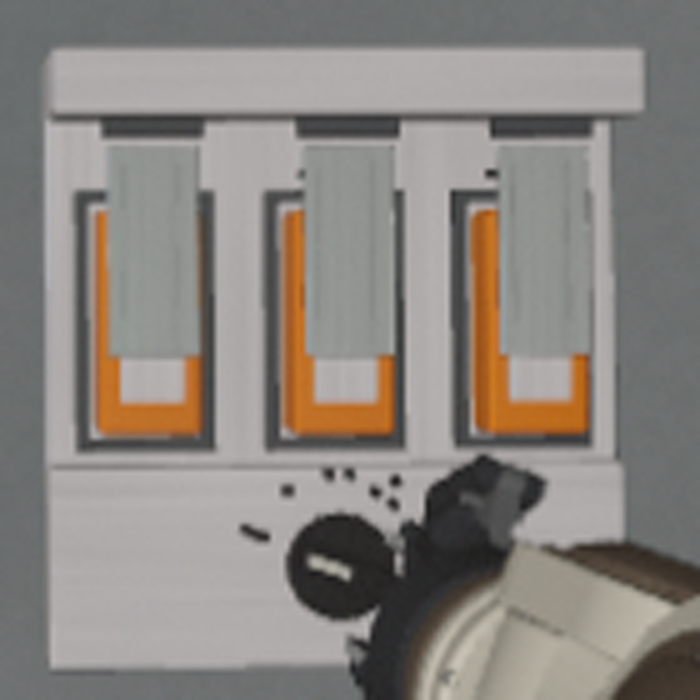

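>>> arm_command:
  motion:
    - [0.45,[0,0,0.4],[0,0,0]]
    - [0.45,[0,0,0.5],[0,0,0]]
    - [0.45,[0,0,0.3],[0,0,0]]
    - [0.45,[0,0,0.12],[0,0,0]]
    - [0.45,[0,0,0],[0,0,0]]
    - [0,[0,0,0],[0,0,0]]
    - [0,[0,0,0],[0,0,0]]
    - [0,[0,0,0],[0,0,0]]
    - [0,[0,0,0],[0,0,0]]
    - [0,[0,0,0],[0,0,0]]
  newtons: 40

```text
time: 53.02
ee_pos: [0.4323, -0.1774, 0.0422]
tcp_rot: [-179.9, 0.0, -112.3]
wrist_force: [-2.0, 0.9, 6.8]
opening: 0.0124
```

>>> arm_command:
  motion:
    - [0,[0,0,0],[0,0,0.9]]
    - [0,[0,0,0],[0,0,0.9]]
    - [0,[0,0,0],[0,0,0.9]]
    - [0,[0,0,0],[0,0,0.9]]
    - [0,[0,0,0],[0,0,0.9]]
    - [0,[0,0,0],[0,0,0.9]]
    - [0,[0,0,0],[0,0,0.9]]
    - [0,[0,0,0],[0,0,0.9]]
    - [0,[0,0,0],[0,0,0.9]]
    - [0,[0,0,0],[0,0,0.9]]

```text
time: 54.28
ee_pos: [0.4319, -0.177, 0.0422]
tcp_rot: [180.0, 0.0, -166.4]
wrist_force: [-3.4, 3.6, 8.9]
opening: 0.0119
```

>>> arm_command:
  motion:
    - [0,[0,0,0],[0,0,0.9]]
    - [0,[0,0,0],[0,0,0.9]]
    - [0,[0,0,0],[0,0,0.9]]
    - [0,[0,0,0],[0,0,0.9]]
    - [0,[0,0,0],[0,0,0.9]]
    - [0,[0,0,0],[0,0,0.9]]
    - [0,[0,0,0],[0,0,0.9]]
    - [0,[0,0,0],[0,0,0.9]]
    - [0,[0,0,0],[0,0,0.9]]
    - [0,[0,0,0],[0,0,0.1]]
    - [0,[0,0,0],[0,0,0]]
    - [0,[0,0,0],[0,0,0]]

```text
time: 55.78
ee_pos: [0.432, -0.1765, 0.0421]
tcp_rot: [179.9, -0.0, 144.5]
wrist_force: [-3.2, 6.5, 8.0]
opening: 0.0118
```

```bash
python3 - <<'E'
from h import *
st()
s=snap('scene','sc26.png'); crop(s,60,170,260,330,4,'sc26c.png')
E
```

```text
t 55.77 pos [ 432.  -176.5   42.1] rot [ 1.7991e+02 -1.0000e-02  1.4454e+02] q [-22.3  -5.8 -21.6  74.2   0.1  13.2] F [-3.2  6.5  8. ] M [ 1.21  0.74 -0.02] open 11.8
```

View pics/sc26c.png

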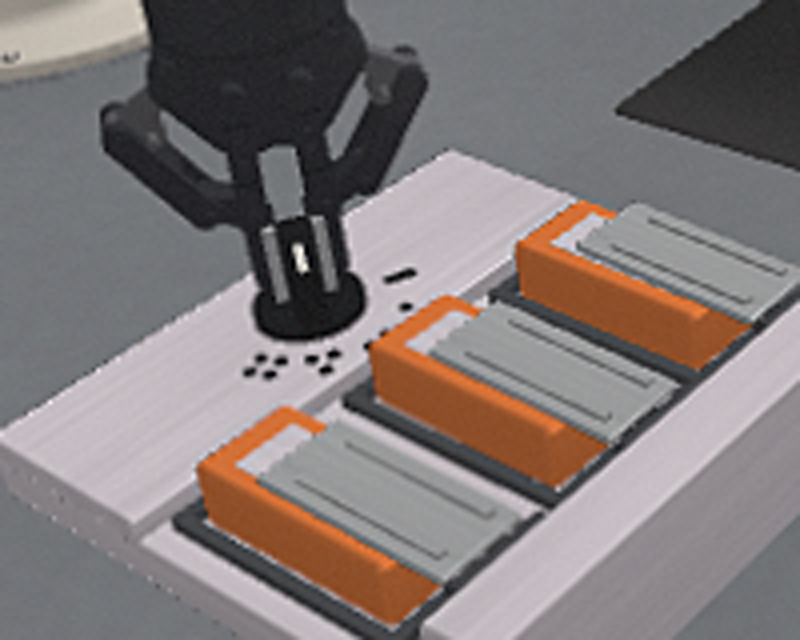

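Dial held at the three-dot heading (the yaw matches the start). Now I'll release and back away.

>>> arm_command:
  motion:
    - [0.45,[0,0,0],[0,0,0]]
    - [0.45,[0,0,0],[0,0,0]]
    - [0.45,[0,0,0],[0,0,0]]
    - [0.45,[0,0,0],[0,0,0]]
    - [0.45,[0,0,-0.3],[0,0,0]]
    - [0.45,[0,0,-0.7],[0,0,0]]
    - [0.45,[0,0,-0.8],[0,0,0]]
    - [0.45,[0,0,-0.8],[0,0,0]]
    - [0.45,[0.4,0.4,0],[0,0,0]]
    - [0.45,[0.5,0.5,0],[0,0,0]]
    - [0.45,[0.5,0.5,0],[0,0,0]]
    - [0.45,[0.5,0.5,0],[0,0,0]]

```text
time: 57.32
ee_pos: [0.4049, -0.017, 0.1985]
tcp_rot: [179.9, 0.1, 144.5]
wrist_force: [0.6, 0.1, 1.1]
opening: 0.0384
```

>>> arm_command:
  motion:
    - [0.45,[0.5,0.5,0],[0,0,0]]
    - [0.45,[0.5,0.5,0],[0,0,0]]
    - [0.45,[0.3,0.3,0],[0,0,0]]
    - [0.45,[0,0,0],[0,0,0]]
    - [0.45,[0,0,0],[0,0,0]]

```text
time: 57.95
ee_pos: [0.3871, 0.0903, 0.1978]
tcp_rot: [180.0, 0.0, 144.5]
wrist_force: [-0.0, 0.0, 0.6]
opening: 0.0383
```

```bash
python3 - <<'E'
from h import *
st()
s=snap('scene','sc27.png'); crop(s,60,170,260,330,4,'sc27c.png'); im=snap('top','top27.png'); crop(im,290,170,430,310,5,'enc27.png')
w=im
a=cv2.imread('pics/top0.png'); d=cv2.absdiff(a,im)[60:165,200:360].max(2); print('pen/mug diff max',d.max(), (d>25).sum())
E
```

```text
t 57.95 pos [387.1  90.3 197.8] rot [1.7998e+02 4.0000e-02 1.4454e+02] q [ 13.1 -16.4 -13.3  93.1  -0.   48.6] F [-0.   0.   0.6] M [-0.04  0.02  0.01] open 38.3
pen/mug diff max 10 0
```

View pics/sc27.png

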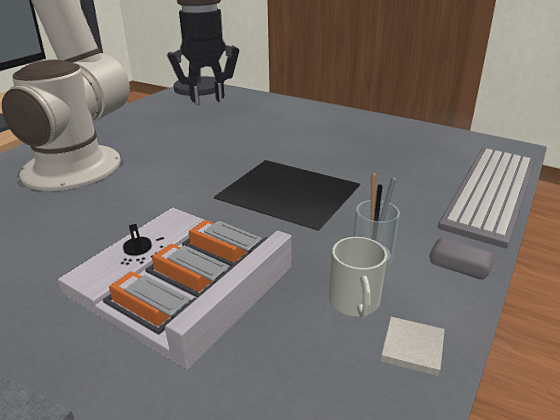

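View pics/enc27.png

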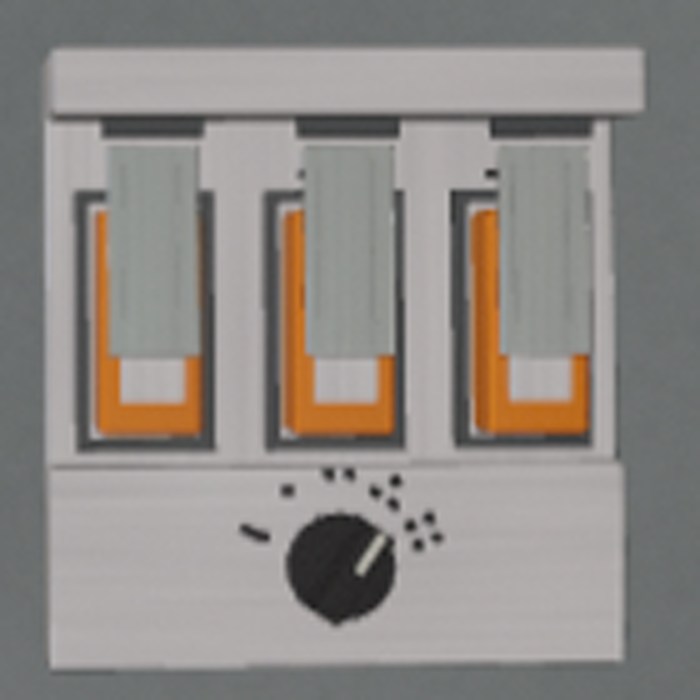

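View pics/sc27c.png

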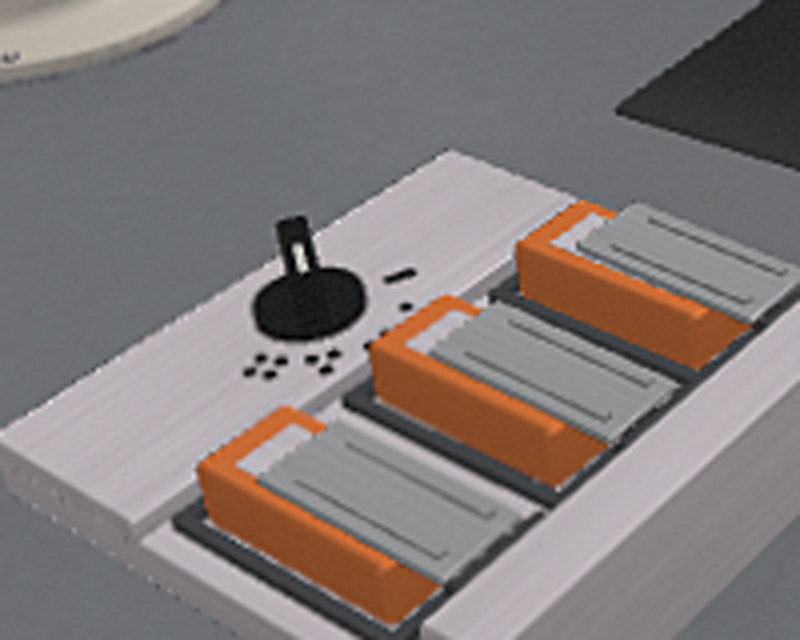

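```bash
python3 -c "
from workcell import bot
print(bot.job_done())"
```

```text
the job is handed in; nothing more can be done
None
```

The job is done and handed in at about 58 s of the 210 s allowed. I turned the dial from three dots to off, laid the three drives into bays 3, 2 and 1, and pressed covers 3, 2 and 1 shut. Then I turned the dial back to three dots, let go and moved the arm away.

**Last checks:**
- **Covers:** in the final pictures all three covers lie level over the bays and stayed shut after the arm left. The press forces were 11 to 14 N.
- **Drives:** all three look flat inside their rims. I measured the top of the drive in bay 3 at 48 to 51 mm, against 50 mm expected. Bays 1 and 2 I judged from the pictures and from the gripper height on release.
- **Dial:** the pointer stands at the three-dot mark, the same as in the first picture.
- **Pen holder and mug:** the top view of them shows no change from the start.

No check failed. For bay 1 the arm hid the drive from the top camera while I lowered it, so I confirmed that one from the scene view and again after release. I did not see a drive get knocked aside or the grip slacken.

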